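# Tip two bushes into their trays with the spring-centred lever

### The arm

A 6-joint arm with a two-finger parallel gripper is mounted at the origin on a cart in front of the work surface, level with it; the furniture and walls round the work are solid. World frame = base frame: x ahead of the robot, y to its left, z up, the work surface at z = 0. Lengths are in m, angles in rad, forces in N, time in s.
With the tool pointing down it reaches from about 0.375 to 0.9 m from the base axis. Payload 3.1 kg.
Tool frame: the origin (TCP) lies at the very end of the fingers, on their centre line; the grasp point (between the pads) lies 19 mm behind it (manip.grasp_offset is the distance from the TCP to the grasp point, in m); x points along the fingers, z is the direction in which the jaws open and shut, and the axes are right-handed (so a half turn about x gives the same grasp; the last joint's range is limited). The gripper opens to 85 mm and grips with 20 to 120 N. Pads are 22 mm wide; open, the fingers measure 114 mm over their backs; the gripper's body (76 mm by 85 mm) begins 54 mm behind the grasp point. The pads swing forward as they close: fully open they stand 13 mm farther back than shut.
Start: joints at [1.143, 0.527, 1.433, -0, 1.181, -0.178], TCP at [0.154, 0.606, 0.201] pointing down, gripper open.
Joint ranges: [-3.08, 3.08], [-0.75, 2.2], [0.22, 2.44], [-1.43, 4.57], [0, 2.65], [-2.85, 2.85]. Speed limits (rad/s): [2.79, 2.79, 3.14, 3.14, 3.14, 3.14].

### API

Orientations are given as a unit quaternion [x, y, z, w].
In Python, from station import manip gives the robot as it stands.
- The arm moves only by the tool send_rows, never from a script. Its argument "steps" is a list that holds one entry, the list of rows, each a list of 5 numbers: the closure, from 0 (fully open) to 1 (shut), then the shift along the world's x, y, z in m, then the turn about the world's z in rad. A call has 1 to 8 rows; each row is the pose to reach, as a shift and turn from the pose commanded when the call began; what a row does not reach only later rows make up. A row lasts 1/8 s, in which the tool goes at most 62.5 mm and 10.7 degrees, less where a joint would pass 70% of its speed; a pose out of reach is approached as far as the arm can. A call with a gripper value outside its range is refused whole. The fingers move at their own pace and stop on an object; "grip_force" is the grip in N (left out, the last holds). Time passes only in rows, so rows that repeat a pose let the fingers close. It gives the time, the measured TCP pose, the force and the opening at its end, in the units of the state.
- manip.sense(): the state, without advancing time (a new reading comes with each control period).
- manip.snapshot(name): name is "side" or "top"; returns the picture (420x560x3 uint8, red, green, blue); there is no depth.
- manip.camera_params(name): a dict with "fx", "fy", "cx", "cy" (pixels), "T" (4x4, takes a point from camera to world coordinates). Camera axes: x right, y down, z forward; pixel columns grow to the right and rows downward; lengths in m; the calibration is good to about 2 mm. A picture is of the moment at which its call begins. camera_params takes no time and is no camera call.
- manip.sign_off(): hands the job in, once; it reports no verdict.
The state is a dict: "t": time; "q": joint angles; "qd": joint speeds; "tau": joint torques, N m; "tcp_pos": TCP position; "tool_rot": TCP orientation; "force": force on the tool from outside, world axes, zero at the start; "ft_torque": the same for the moment, N m; "finger_gap": opening from 0.0 (shut) to 1.0 (fully open).
Only numpy, scipy, OpenCV 4.12 (cv2) and the standard library are available. Lean on these libraries where they do the work, as an engineer would, in place of code of your own. Each camera call takes 0.05 s, during which the arm holds its last target.

### The job

Sort the two bushes lying in the V-blocks through the tipping rig, one at a time, the long one first. Lay the long bush on its side across the middle of the rig's level saddle and let go, then tilt the black-knobbed lever over to the left, hold it there for about a second while the bush rolls out into the left tray, and let the lever spring back upright. Then do the same with the short bush, tilting the lever to the right so that it ends in the right tray.

Things in the scene. Friction and masses are not known exactly. Their poses are not given: they have to be found in the camera images.
- long_bush_centre (a point): Long bush: plain pale-grey to cream turned bush, 36 mm outside diameter, 36 mm long, about 74 g, lying on its side in a V-block. The point is its centre; z is its own axis (level), flat ends 18 mm away along +-z. Grip it from above across the flat ends.
- short_bush_centre (a point): Short bush: same look, 34 mm outside diameter, 20 mm long, about 74 g, lying on its side in the other V-block. The point is its centre; z is its own axis (level), flat ends 10 mm away along +-z.
- vblock_1: Fixed steel V-block that holds the long bush (the blocks swap places between starts). Origin under its centre on the desk. 16 mm thick along x, 48 mm wide along y; the V runs along x, as does the bush's axis; V bottom at z = 28 mm, crests 45 mm; foot 40 x 56 x 6 mm. The bush's ends overhang it, so fingers pass down beside it.
- vblock_2: Second, identical fixed V-block; it holds the short bush in the same way.
- saddle (a point): Middle of the tipping saddle, 57 mm above the desk: steel bed 16 mm wide (x), 72 mm long (y), rising 10 degrees to both ends from a central groove in which a bush lies on its side, axis along x, its centre 18 mm (short bush 17) above this point. Axes x to the lever, y left, z up; they tilt. Things beside it in x (shaft, bearing) stay 3 mm below this point as far as the lever rod, 70 mm behind.
- lever_knob (a point): Centre of the lever's black ball knob, 24 mm diameter, 75 mm behind the saddle (+x), 107 mm above the desk when upright; below the ball a 14 mm collar, then a 9 mm rod. Lever and saddle are one rigid piece on a level shaft along x, 12 mm below the saddle point and 62 mm below the knob. Axes as the saddle's.
- lever (a joint): Lever angle, rad: 0 upright (saddle level), positive = knob to the left (+y of the saddle), negative = right, stops at +-0.5. A spring (0.4 N m/rad) recentres it; about 3 N at the knob holds it at a stop, with the knob 30 mm aside and 8 mm lower. A bush rolls off the lowered end beyond about 0.3; tilt to 0.4 or more and hold about 1 s.
- left_tray (a point): Middle of the rig's left catch tray, 76 mm left of the saddle: open sheet-metal tray with a floor sloping outwards, inside 50 mm wide (x), 62 mm long (y), side walls 40 mm and end wall 46 mm above the desk. The point is 20 mm above the desk; x away from the robot, y left, z up.
- right_tray (a point): The same for the right catch tray, 76 mm to the right of the saddle.
Mind the look-alikes: they are no part of the job. Leave any turquoise look-alike of the part that bears long_bush_centre alone.

How it is judged:
On the way, in this order (a step that is already met when the one before it is completed fails the run):
1. the long bush lies on its side on the level saddle, released (x of long_bush_centre in the frame of saddle between -0.012 and 0.012 m and y of long_bush_centre in the frame of saddle between -0.006 and 0.006 m and z of long_bush_centre in the frame of saddle between 0.01 and 0.024 m and angle between the z axis of long_bush_centre and the x axis of saddle, either way round below 0.35 rad and contact force between the fingers and anything else below 0.1 N), for 0.2 s.
2. the lever is held over to the left (value of joint lever above 0.36 rad), for 0.4 s.
3. the long bush is in the left tray and the lever is back upright (x of long_bush_centre in the frame of left_tray between -0.027 and 0.027 m and y of long_bush_centre in the frame of left_tray between -0.03 and 0.03 m and z of long_bush_centre in the frame of left_tray between -0.015 and 0.032 m and value of joint lever between -0.08 and 0.08 rad), for 0.2 s.
4. the short bush lies on its side on the level saddle, released (x of short_bush_centre in the frame of saddle between -0.012 and 0.012 m and y of short_bush_centre in the frame of saddle between -0.006 and 0.006 m and z of short_bush_centre in the frame of saddle between 0.01 and 0.024 m and angle between the z axis of short_bush_centre and the x axis of saddle, either way round below 0.35 rad and contact force between the fingers and anything else below 0.1 N), for 0.2 s.
5. the lever is held over to the right (value of joint lever below -0.36 rad), for 0.4 s.
At the end, for the whole second after the job is handed in: The long bush lies in the left tray and the short bush in the right tray (centres within 30 mm lengthwise and 27 mm crosswise of the tray's centre, and no more than 32 mm above the tray point), and the lever stands upright again within 0.08 rad (all of step 3 and x of short_bush_centre in the frame of right_tray between -0.027 and 0.027 m and y of short_bush_centre in the frame of right_tray between -0.03 and 0.03 m and z of short_bush_centre in the frame of right_tray between -0.015 and 0.032 m); the robot touches nothing.
It also fails if it takes over 72 s, if anything falls off the work surface, if the arm or the gripper's body presses on something with over 40 N, if the wrist force passes 120 N, or if a joint passes its speed limit or range.

## Working session

There is one attempt and no reset: what is moved stays moved. The work goes in short steps, Python scripts to look and compute and a tool call to move; the robot and the scene stay as the last step left them, time stands still between calls to the robot, and variables do not carry over. Pictures are saved under pics/ and viewed, and the job is handed in when it is done.

Besides the shell and the picture viewer there is one more tool, called by a JSON object that holds its "api" and its "payload", one argument or row to a line. send_rows: Moves the arm, as the interface text tells. Its arguments: {"type":"object","properties":{"steps":{"type":"array","items":{"type":"array","items":{"type":"array","items":{"type":"number"}}}},"grip_force":{"type":"number"}},"required":["steps"]}

```bash
ls; mkdir -p pics; python3 - <<'E'
from station import manip
import cv2
print(manip.sense())
for n in("side","top"):
    im=manip.snapshot(n); cv2.imwrite(f"pics/{n}0.png",im[:,:,::-1]); print(n,manip.camera_params(n))
E
```

```text
pics
{'t': 0.0, 'q': array([ 1.14247971e+00,  5.28469898e-01,  1.43393301e+00,  4.04222307e-06,
        1.18135490e+00, -1.78484576e-01]), 'qd': array([ 0.00232809,  0.00013714,  0.00128497, -0.00248782,  0.00042037,
       -0.00039572]), 'tau': array([-5.52702804e-04, -4.42354238e+01, -1.78024739e+01, -2.51744568e-04,
        8.22432776e-03, -2.32543350e-06]), 'tcp_pos': array([0.15415561, 0.60488114, 0.19992161]), 'tool_rot': array([-0.43416136,  0.55907868,  0.433454  ,  0.55772088]), 'force': array([-0.47504188, -0.92925675, -0.13569275]), 'ft_torque': array([-0.00959105, -0.04311501, -0.04261349]), 'finger_gap': 1.0037514476915756}
side {'fx': 448.703613268541, 'fy': 448.703613268541, 'cx': 280.85338684888256, 'cy': 205.8420878793311, 'T': array([[-0.99382427, -0.06030887,  0.09314587,  0.46533703],
       [-0.11005594,  0.42846113, -0.89683262,  1.18249124],
       [ 0.01417758, -0.90154529, -0.43245242,  0.70213467],
       [ 0.        ,  0.        ,  0.        ,  1.        ]])}
top {'fx': 468.7019883311995, 'fy': 468.7019883311995, 'cx': 275.1388368400563, 'cy': 215.89200720631482, 'T': array([[ 0.01519833, -0.98990298,  0.14092942,  0.39097034],
       [-0.99986535, -0.01591866, -0.00398529, -0.02696343],
       [ 0.00618846, -0.14084988, -0.99001162,  1.38160443],
       [ 0.        ,  0.        ,  0.        ,  1.        ]])}
```

View pics/top0.png

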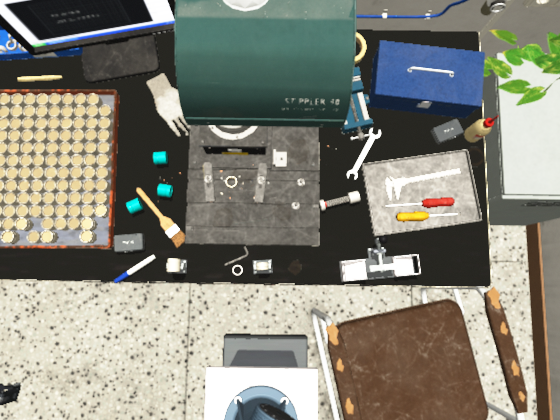

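View pics/side0.png

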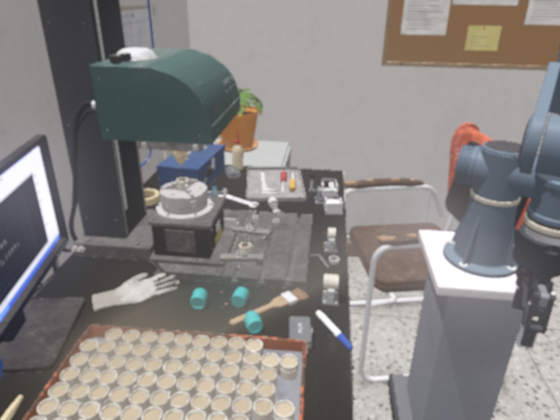

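```bash
python3 - <<'E'
import cv2
im=cv2.imread("pics/top0.png")
a=cv2.resize(im[240:295,150:290],None,fx=5.7,fy=5.7,interpolation=cv2.INTER_CUBIC)
b=cv2.resize(im[230:290,330:430],None,fx=8,fy=8,interpolation=cv2.INTER_CUBIC)
cv2.imwrite("pics/a.png",a);cv2.imwrite("pics/b.png",b)
im=cv2.imread("pics/side0.png")
c=cv2.resize(im[170:310,290:370],None,fx=4.2,fy=4.2,interpolation=cv2.INTER_CUBIC)
cv2.imwrite("pics/c.png",c)
E
```

```text
(no output)
```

View pics/a.png

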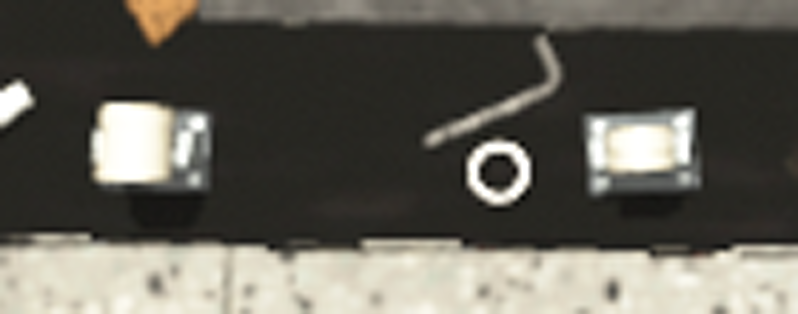

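View pics/b.png

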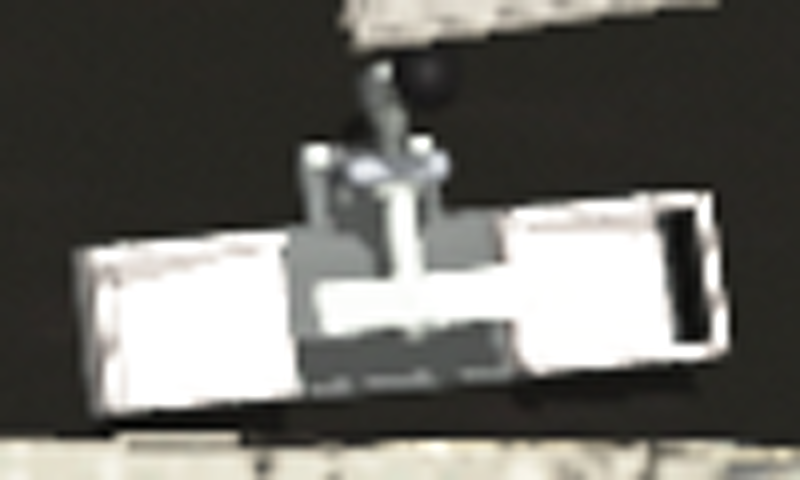

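View pics/c.png

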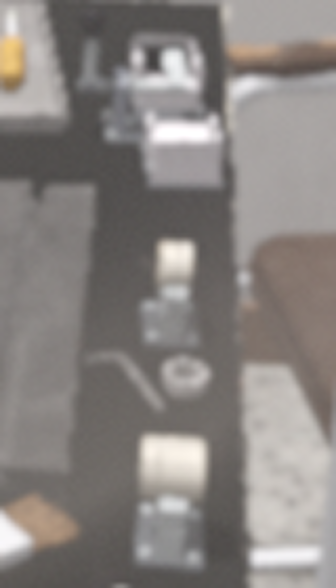

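```bash
cat > h.py <<'E'
import numpy as np,cv2
from station import manip
C={n:manip.camera_params(n) for n in("side","top")}
def proj(n,p):
    c=C[n];R=c["T"][:3,:3];t=c["T"][:3,3]
    v=(np.atleast_2d(p)-t)@R
    return np.c_[c["fx"]*v[:,0]/v[:,2]+c["cx"],c["fy"]*v[:,1]/v[:,2]+c["cy"]]
def ray(n,u,v):
    c=C[n];d=c["T"][:3,:3]@np.array([(u-c["cx"])/c["fx"],(v-c["cy"])/c["fy"],1]);return c["T"][:3,3],d
def atz(n,u,v,z):
    o,d=ray(n,u,v);return o+d*(z-o[2])/d[2]
def tri(a,b):
    A=[];B=[]
    for n,uv in(("top",a),("side",b)):
        o,d=ray(n,*uv);d=d/np.linalg.norm(d);P=np.eye(3)-np.outer(d,d);A.append(P);B.append(P@o)
    x=np.linalg.lstsq(np.vstack(A),np.hstack(B),rcond=None)[0]
    return x,np.linalg.norm(np.hstack(B)-np.vstack(A)@x)
def crop(n,r0,r1,c0,c1,f,out,img=None,gam=1.0):
    im=manip.snapshot(n) if img is None else img
    k=im[r0:r1,c0:c1].astype(float)/255; k=(k**gam*255).astype(np.uint8)
    k=cv2.resize(k,None,fx=f,fy=f,interpolation=cv2.INTER_NEAREST)
    s=10
    for c in range((c0+s-1)//s*s,c1,s): cv2.putText(k,str(c),(int((c-c0)*f),10),0,.35,(255,0,0),1);k[:14,int((c-c0+.5)*f)]=(255,0,0)
    for r in range((r0+s-1)//s*s,r1,s): cv2.putText(k,str(r),(0,int((r-r0+.5)*f)),0,.35,(255,0,0),1);k[int((r-r0+.5)*f),:25]=(255,0,0)
    cv2.imwrite(out,k[:,:,::-1])
E
python3 - <<'E'
from h import *
t=cv2.imread("pics/top0.png")[:,:,::-1];s=cv2.imread("pics/side0.png")[:,:,::-1]
crop("top",232,287,335,430,8.4,"pics/rig_t.png",t,2.5)
crop("side",170,222,300,362,11,"pics/rig_s.png",s,1.5)
g=cv2.cvtColor(t,cv2.COLOR_RGB2GRAY)
np.set_printoptions(linewidth=220)
print(g[255:278,162:192]);print(g[256:278,248:278])
g=cv2.cvtColor(s,cv2.COLOR_RGB2GRAY)
print(g[222:244,320:342]);print(g[268:294,318:344])
E
```

```text
[[ 41  41  41  43  42  42  41  40  40  39  39  39  39  39  40  38  37  38  40  39  39  39  38  39  39  38  39  38  38  37]
 [ 40  39  42  41  40  41  39  40  40  40  40  39  39  38  39  39  39  38  40  38  38  39  38  38  39  37  39  38  37  38]
 [ 40  40  40  39  40  41  41  41  39  40  41  39  40  40  40  40  39  39  40  39  39  38  40  40  39  39  40  39  39  38]
 [ 38  38  38  39  39  70 176 241 248 248 243 229 223 210 191 155  92  77  50  39  40  40  40  40  41  40  40  40  38  37]
 [ 37  37  38  38  38 134 235 252 254 255 255 255 254 252 247 236 205 172 112  87  96  93  90  79  56  45  40  40  39  39]
 [ 38  38  38  37  38 161 244 252 254 255 255 255 255 254 252 247 234 204 146 133 146 173 211 193 111  56  41  41  39  39]
 [ 39  38  39  38  38 159 242 251 253 254 255 255 255 253 252 245 231 199 153 152 159 230 254 249 119  57  40  41  40  40]
 [ 40  41  40  40  82 167 233 251 253 254 255 255 255 253 250 244 225 188 145 155 155 209 244 224 121  47  38  39  39  37]
 [ 39  39  39  39 164 237 241 252 254 255 255 255 255 253 250 244 225 187 132 202 241 218 135 127 124  41  39  38  3
[... 8522 characters left out ...]
 161 156 151 149 147 146 147 140 121 100  93  94  92  91]
 [104 103 103 103 106 115 124 128 131 151 174 187 189 182 173 168 155 141 134 128 112  98  92  92  92  90]
 [103 104 100 101 107 125 141 141 140 164 195 211 213 209 205 197 174 140 121 112 104  94  92  92  91  92]
 [101 100  99 101 116 149 174 175 161 171 200 215 219 217 216 209 181 141 118 108  98  91  90  90  90  90]
 [ 98  98  98 100 117 154 181 184 167 163 183 195 199 200 199 194 172 145 133 117 100  91  89  89  91  88]
 [ 96  98  97 101 115 142 164 167 156 150 156 162 165 166 168 163 151 143 139 124 102  90  88  89  88  90]
 [ 96  95  96 101 116 135 147 148 146 144 147 145 145 147 145 142 132 129 128 117  99  89  87  89  87  88]]
```

View pics/rig_t.png

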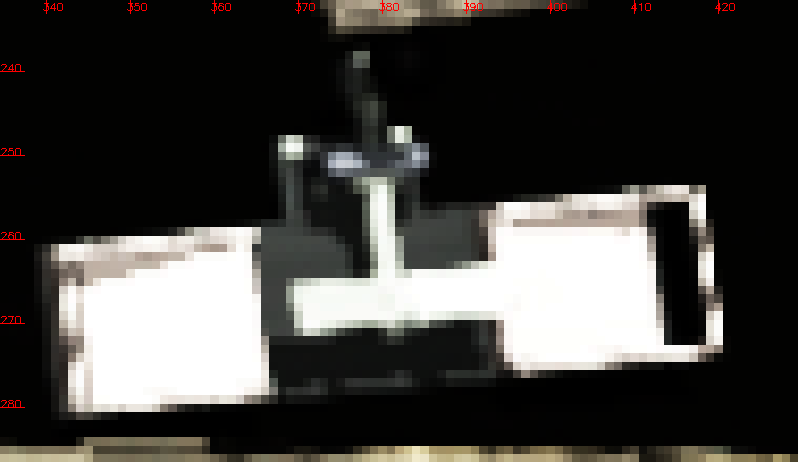

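View pics/rig_s.png

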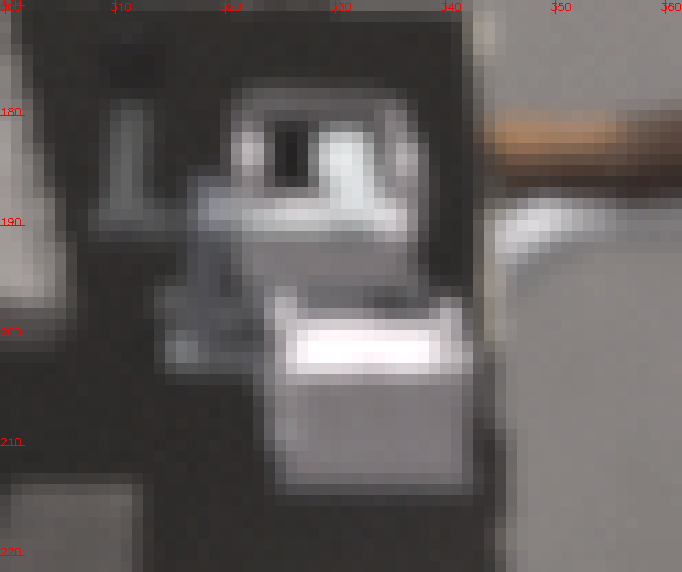

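```bash
python3 - <<'E'
from h import *
from scipy.optimize import least_squares
np.set_printoptions(precision=4,suppress=True)
t=.0015
obs=[("top",[25+1.5,108.5,46],(340.5,260.7)),("top",[-26.5,108.5,46],(343.3,281)),
("top",[26.5,-108.5,46],(417.5,254)),("top",[-26.5,-108.5,46],(419.7,273.7)),
("top",[0,36,63.3],(368.7,268.4)),
("side",[0+75,0,107],(311.5,175.5)),("top",[75,0,107],(383.8,239)),
("side",[26.5,108.5,46],(324.3,199)),("side",[-26.5,108.5,46],(341.5,199)),]
def X(p,l):
    c,s=np.cos(p[2]),np.sin(p[2]);l=np.array(l)/1e3
    return np.array([p[0]+c*l[0]-s*l[1],p[1]+s*l[0]+c*l[1],l[2]])
f=lambda p:np.hstack([proj(n,X(p,l))[0]-np.array(o) for n,l,o in obs])
r=least_squares(f,[.45,-.3,0],loss='soft_l1')
print(r.x,np.degrees(r.x[2]));print(f(r.x).reshape(-1,2))
ft=lambda p:np.hstack([proj(n,X(p,l))[0]-np.array(o) for n,l,o in obs if n=="top"])
r2=least_squares(ft,r.x);print("top only",r2.x);print(ft(r2.x).reshape(-1,2))
for nm,l in(("saddle",[0,0,57]),("knob",[75,0,107]),("saddle left",[0,36,63]),("s right",[0,-36,63])):
    P=X(r2.x,l);print(nm,P,proj("top",P),proj("side",P), np.hypot(*P[:2]))
# bushes
L=tri((172.9,264.5),(328.3,281.0));S=tri((261.7,265.2),(330.9,231.5))
print(L,S)
for z in(.0535,.052):print(atz("top",172.9,264.5,z),atz("top",261.7,265.2,z))
print(atz("side",328.3,281,.0535),atz("side",330.9,231.5,.052))
E
```

```text
[ 0.4389 -0.3338  0.0946] 5.418838888124648
[[ 1.1525  0.1663]
 [ 0.2118 -1.3731]
 [-0.1364  0.8291]
 [-0.0597 -0.197 ]
 [ 0.5418 -0.4026]
 [-0.1685 -1.0511]
 [-1.1365 -0.0689]
 [ 1.7985  3.8834]
 [ 0.0185  4.1843]]
top only [ 0.4384 -0.3336  0.1   ]
[[ 1.0586  0.5437]
 [ 0.2194 -1.    ]
 [-0.2731  0.7897]
 [-0.096  -0.2452]
 [ 0.4855 -0.1647]
 [-1.3502  0.1135]]
saddle [ 0.4384 -0.3336  0.057 ] [[381.4242 267.2155]] [[331.4348 187.6421]] 0.5509535430719502
knob [ 0.5131 -0.3262  0.107 ] [[382.4498 239.1135]] [[311.4649 174.5168]] 0.6079586174696968
saddle left [ 0.4348 -0.2978  0.063 ] [[369.1635 268.2385]] [[332.4625 190.0895]] 0.5270584473008229
s right [ 0.442  -0.3695  0.063 ] [[394.6601 266.0546]] [[330.6504 182.3198]] 0.5761085022597014
(array([0.4389, 0.253 , 0.0556]), np.float64(0.0026899284722267103)) (array([0.438 , 0.0033, 0.0591]), np.float64(0.0011769145112564222))
[0.4371 0.2535 0.0535] [0.439  0.0034 0.0535]
[0.4372 0.2539 0.052 ] [0.4391 0.0035 0.052 ]
[0.4408 0.2499 0.0535] [ 0.4368 -0.0096  0.052 ]
```

```bash
python3 - <<'E'
from h import *
from scipy.spatial.transform import Rotation as R
s=manip.sense();print(R.from_quat(s["tool_rot"]).as_matrix().round(3), manip.grasp_offset)
t=cv2.imread("pics/top0.png")[:,:,::-1]
crop("top",250,280,155,195,18,"pics/l.png",t,1.5)
crop("top",250,280,243,283,18,"pics/s.png",t,1.5)
E
```

```text
[[-0.001 -0.969  0.247]
 [-0.002  0.247  0.969]
 [-1.     0.    -0.002]] 0.0187
```

View pics/l.png

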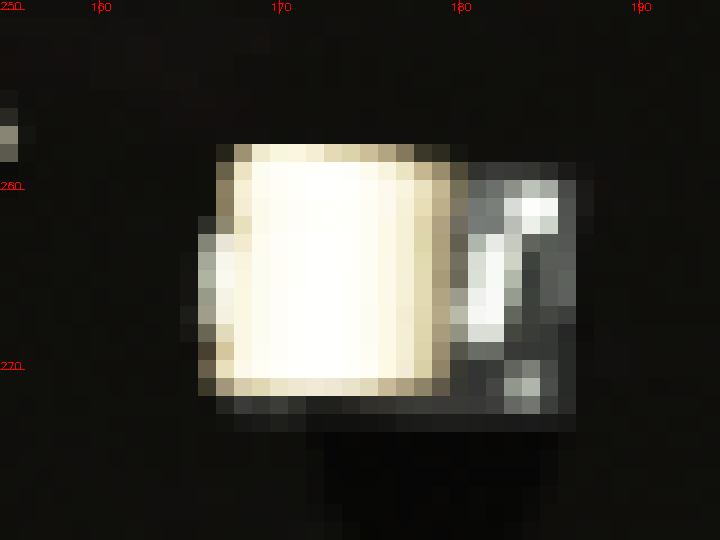

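View pics/s.png

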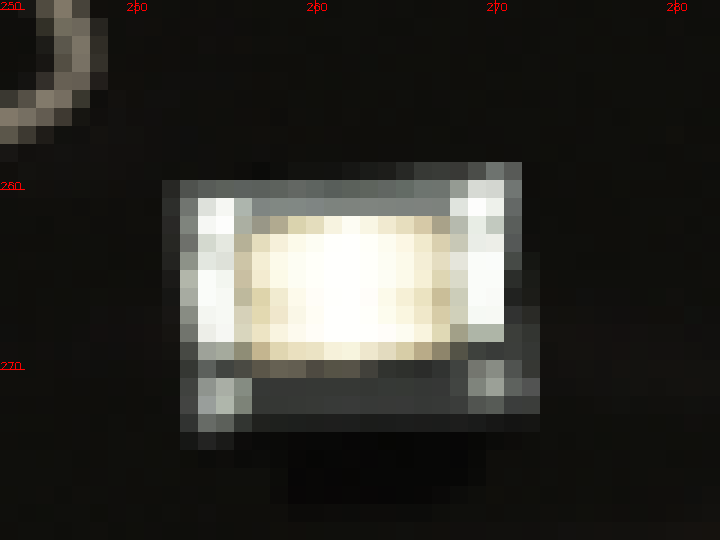

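{"api": "send_rows", "payload": {
  "steps": [
    [[0.2,0.03,-0.04,0,-0.14],[0.2,0.07,-0.09,0,-0.3],[0.2,0.11,-0.135,0,-0.46],[0.2,0.15,-0.18,0,-0.62],[0.2,0.19,-0.23,0,-0.78],[0.2,0.22,-0.27,0,-0.94],[0.2,0.26,-0.32,0,-1.1],[0.2,0.283,-0.351,-0.03,-1.26]]
  ]
}}

```text
t: 1.1
tcp_pos: [0.4412, 0.2532, 0.1723]
tool_rot: [-0.019, 0.705, 0.02, 0.709]
force: [0.4, 0.4, -0.8]
finger_gap: 0.799
```

{"api": "send_rows", "payload": {
  "steps": [
    [[0.2,0,0,-0.03,-0.06],[0.2,0,0,-0.06,-0.06],[0.2,0,0,-0.06,-0.06]]
  ]
}}

```text
t: 1.48
tcp_pos: [0.4355, 0.2537, 0.1089]
tool_rot: [-0.001, 0.709, -0.0, 0.705]
force: [-1.2, -0.1, -1.2]
finger_gap: 0.8
```

```bash
python3 - <<'E'
from h import *
from scipy.spatial.transform import Rotation as R
s=manip.sense();M=R.from_quat(s["tool_rot"]).as_matrix();print(s["t"],s["tcp_pos"],np.arctan2(M[1,2],M[0,2]),s["finger_gap"],s["q"])
t=manip.snapshot("top");u=manip.snapshot("side")
crop("top",230,290,140,220,9,"pics/t1.png",t)
crop("side",210,300,290,380,6.5,"pics/s1.png",u)
E
```

```text
1.475 [0.43545186 0.25368791 0.10889308] 0.0005302986440631117 0.8003937923152389 [3.05435039e-01 5.09268905e-01 1.81688200e+00 9.90207134e-06
 8.21670225e-01 3.04892439e-01]
```

View pics/s1.png

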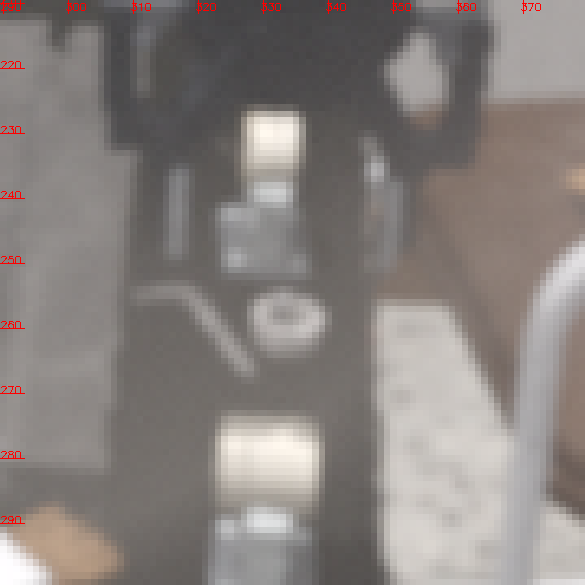

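View pics/t1.png

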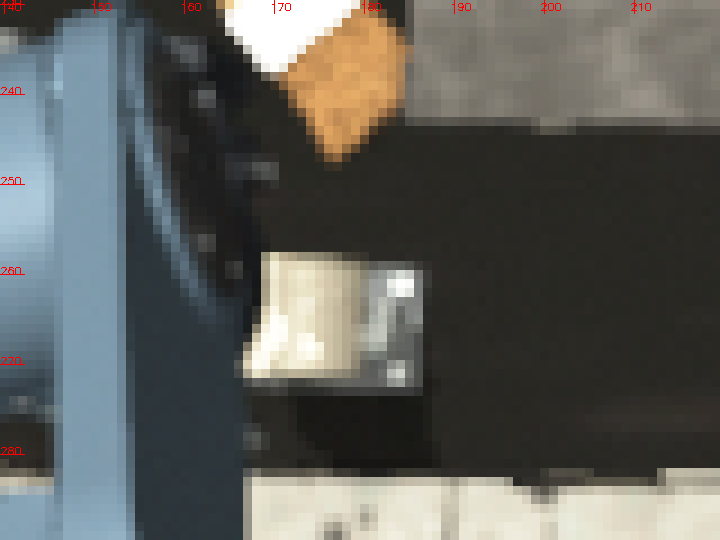

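```bash
python3 - <<'E'
from h import *
print(proj("side",[[.4355,.2537,.113],[.4355+.034,.2537,.113],[.4355-.034,.2537,.113],[.4375,.2535,.0535],[.4195,.2535,.0535],[.4555,.2535,.0535]]))
E
```

```text
[[331.93668876 261.66519491]
 [317.85429559 260.65717546]
 [346.10153434 262.67911631]
 [329.60234315 281.93409365]
 [336.9113735  282.48816012]
 [322.31533868 281.38169687]]
```

```bash
python3 - <<'E'
from h import *
u=manip.snapshot("side")
crop("side",120,300,260,460,4,"pics/s2.png",u,0.6)
E
```

```text
(no output)
```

View pics/s2.png

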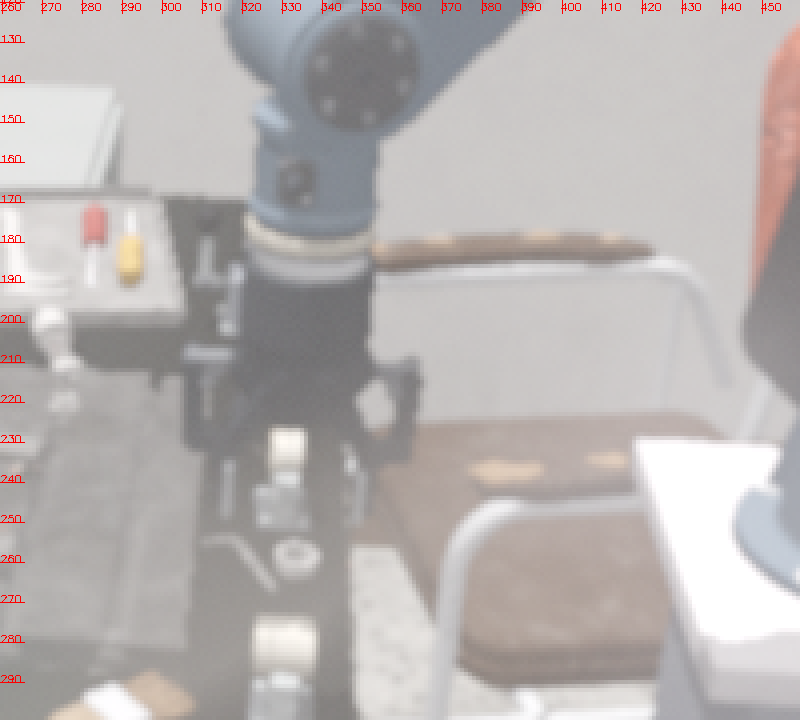

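{"api": "send_rows", "payload": {
  "steps": [
    [[0.2,0.002,0,-0.03,0],[0.2,0.002,0,-0.05,0],[0.2,0.002,0,-0.05,0]]
  ]
}}

```text
t: 2.0
tcp_pos: [0.4393, 0.2548, 0.0611]
tool_rot: [-0.001, 0.707, 0.0, 0.707]
force: [-0.7, -0.2, 0.2]
finger_gap: 0.798
```

```bash
python3 - <<'E'
from h import *
u=manip.snapshot("side")
crop("side",210,310,280,380,6,"pics/s3.png",u,0.7)
s=manip.sense();print(s["tcp_pos"])
p=s["tcp_pos"]+[0,0,.01];print(proj("side",[p,p+[.04,0,0],p-[.04,0,0]]))
E
```

```text
[0.43994231 0.25499614 0.06172611]
[[329.05021141 276.06613947]
 [312.75699541 274.85065052]
 [345.45396864 277.2898749 ]]
```

View pics/s3.png

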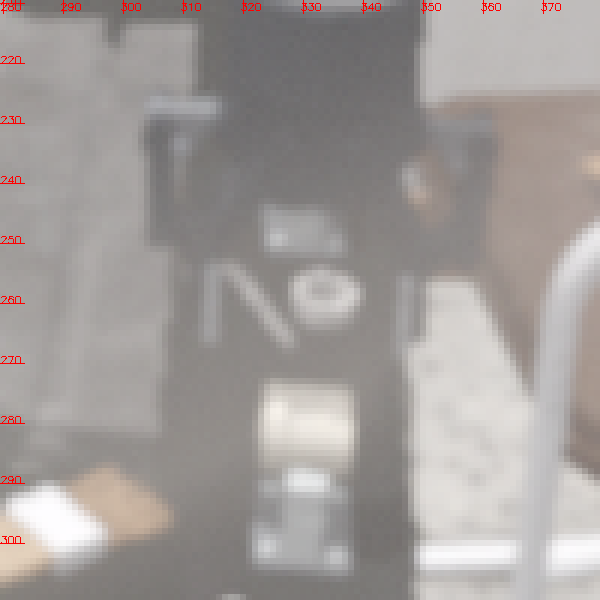

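```bash
python3 - <<'E'
from h import *
print(proj("side",[[.1542,.6049,.2],[.1542,.6049,.213],[.438,.2815,0],[.438,.2535,.0715]]))
s=cv2.imread("pics/side0.png")[:,:,::-1]
crop("side",230,370,470,560,4.2,"pics/s4.png",s,0.6)
E
```

```text
[[513.19754068 348.1636735 ]
 [515.18014453 341.79904944]
 [327.93256521 306.42031511]
 [329.84591624 275.85587031]]
```

View pics/s4.png

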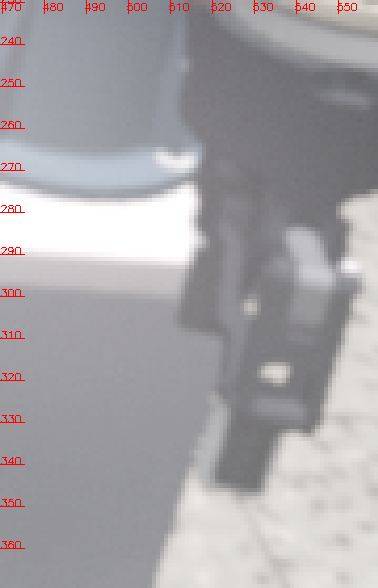

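{"api": "send_rows", "payload": {
  "steps": [
    [[0.2,-0.001,-0.001,-0.011,0],[0.2,-0.001,-0.001,-0.022,0],[0.2,-0.001,-0.001,-0.022,0]]
  ]
}}

```text
t: 2.42
tcp_pos: [0.4378, 0.2534, 0.0382]
tool_rot: [-0.001, 0.708, 0.0, 0.707]
force: [0.1, -1.1, -0.1]
finger_gap: 0.804
```

```bash
python3 - <<'E'
from h import *
u=manip.snapshot("side")
crop("side",210,310,280,380,6,"pics/s5.png",u,0.7)
s=manip.sense();print(s["tcp_pos"],s["force"])
E
```

```text
[0.43812899 0.25346363 0.03851775] [0.84301085 1.04665892 0.09522346]
```

View pics/s5.png

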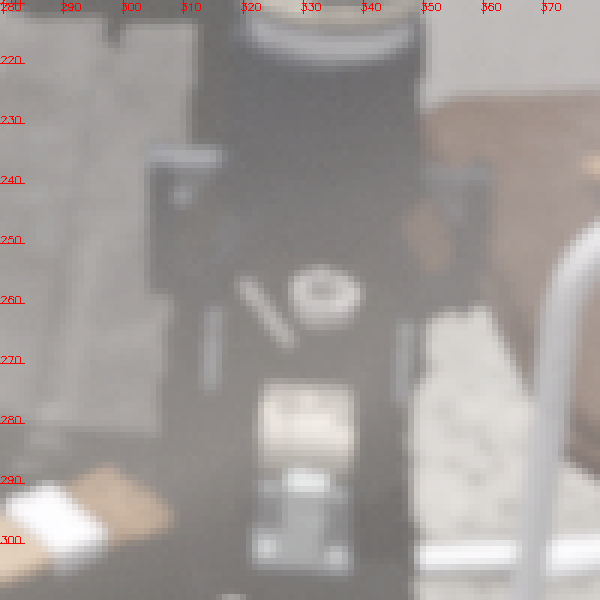

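{"api": "send_rows", "payload": {
  "grip_force": 25,
  "steps": [
    [[0.35,0,0,0,0],[0.45,0,0,0,0],[0.52,0,0,0,0],[0.52,0,0,0,0],[0.52,0,0,0,0]]
  ]
}}

```text
t: 3.1
tcp_pos: [0.4385, 0.2536, 0.039]
tool_rot: [-0.0, 0.707, 0.0, 0.707]
force: [0.3, 1.3, -0.8]
finger_gap: 0.477
```

```bash
python3 - <<'E'
from h import *
u=manip.snapshot("side")
crop("side",230,310,290,370,7.5,"pics/s6.png",u,0.7)
s=manip.sense();print(s["tcp_pos"],s["force"])
print(proj("side",[[.1647,.65,.213]]))
E
```

```text
[0.4384968  0.25359427 0.03893775] [ 0.94263963  0.28250569 -0.83810996]
[[518.71864053 362.60217935]]
```

View pics/s6.png

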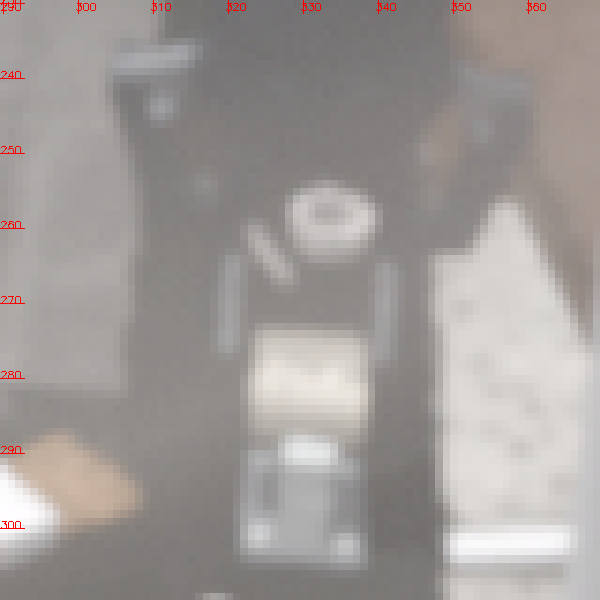

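{"api": "send_rows", "payload": {
  "grip_force": 30,
  "steps": [
    [[0.5,0,0,-0.005,0],[0.5,0,0,-0.005,0],[0.6,0,0,-0.005,0],[0.7,0,0,-0.005,0],[0.8,0,0,-0.005,0],[0.8,0,0,-0.005,0],[0.8,0,0,-0.005,0]]
  ]
}}

```text
t: 4.03
tcp_pos: [0.4383, 0.2535, 0.0339]
tool_rot: [-0.0, 0.707, 0.0, 0.707]
force: [-0.9, -0.7, 0.6]
finger_gap: 0.406
```

```bash
python3 - <<'E'
from h import *
u=manip.snapshot("side")
crop("side",230,310,290,370,7.5,"pics/s7.png",u,0.7)
s=manip.sense();print(s["tcp_pos"],s["force"],s["finger_gap"])
E
```

```text
[0.43836659 0.25353432 0.03387859] [-0.3947394  -1.14802628 -0.10574978] 0.4043298613556146
```

View pics/s7.png

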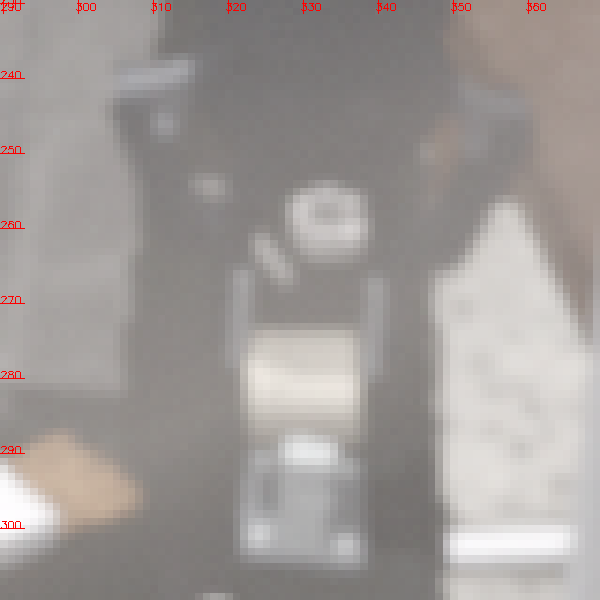

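{"api": "send_rows", "payload": {
  "grip_force": 40,
  "steps": [
    [[0.8,0,0,0.005,0],[0.8,0,0,0.02,0],[0.8,0,0,0.05,0],[0.8,0,0,0.08,0],[0.8,0,0,0.08,0]]
  ]
}}

```text
t: 4.7
tcp_pos: [0.4407, 0.2544, 0.1169]
tool_rot: [0.0, 0.705, 0.001, 0.71]
force: [0.9, 0.2, -1.5]
finger_gap: 0.4
```

```bash
python3 - <<'E'
from h import *
u=manip.snapshot("side")
crop("side",210,310,280,380,6,"pics/s8.png",u,0.7)
s=manip.sense();print(s["tcp_pos"],s["force"],s["finger_gap"]);p=s["tcp_pos"];print(proj("side",[p,p+[0,0,.0195]]))
E
```

```text
[0.43947297 0.25394449 0.11554934] [-0.53112611 -0.88220658 -1.43518394] 0.3977458734385392
[[330.35098684 260.7070343 ]
 [330.85439396 253.80321712]]
```

View pics/s8.png

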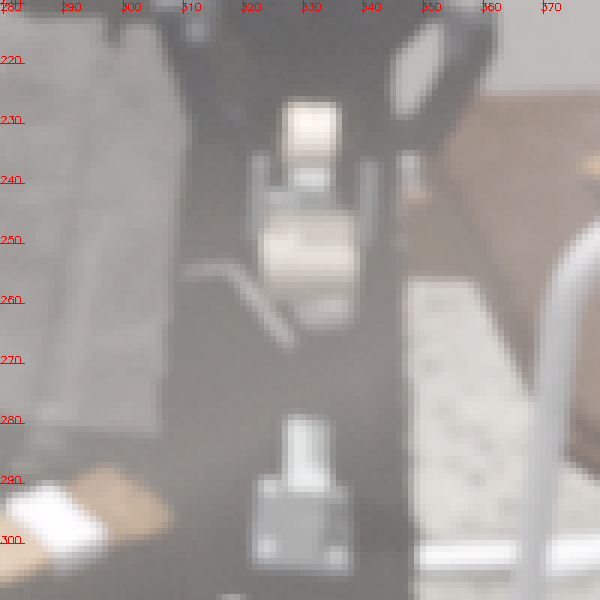

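{"api": "send_rows", "payload": {
  "steps": [
    [[0.8,0,-0.02,0.03,0],[0.8,0,-0.06,0.05,0],[0.8,0,-0.11,0.05,0.02],[0.8,0,-0.16,0.05,0.04],[0.8,0,-0.21,0.05,0.06],[0.8,0,-0.26,0.05,0.08],[0.8,0,-0.31,0.05,0.1],[0.8,0,-0.36,0.05,0.1]]
  ]
}}

```text
t: 5.75
tcp_pos: [0.4376, -0.1077, 0.1631]
tool_rot: [-0.035, 0.707, 0.036, 0.706]
force: [0.3, 0.5, -0.6]
finger_gap: 0.397
```

{"api": "send_rows", "payload": {
  "steps": [
    [[0.8,0,-0.05,0,0],[0.8,0,-0.1,0,0],[0.8,0,-0.15,0,0],[0.8,0,-0.19,0,0],[0.8,0,-0.217,0,0],[0.8,0,-0.227,-0.01,0],[0.8,0,-0.227,-0.03,0],[0.8,0,-0.227,-0.03,0]]
  ]
}}

```text
t: 6.75
tcp_pos: [0.4367, -0.3308, 0.1314]
tool_rot: [-0.034, 0.708, 0.038, 0.705]
force: [-0.8, 0.8, -1.5]
finger_gap: 0.394
```

```bash
python3 - <<'E'
from h import *
from scipy.spatial.transform import Rotation as R
u=manip.snapshot("side");t=manip.snapshot("top")
crop("side",130,220,290,380,6.6,"pics/s9.png",u,0.8)
crop("top",220,290,330,430,8,"pics/t9.png",t,1.5)
s=manip.sense();M=R.from_quat(s["tool_rot"]).as_matrix();print(s["t"],s["tcp_pos"],s["force"],s["finger_gap"],np.arctan2(M[1,2],M[0,2]));p=s["tcp_pos"]+[0,0,.02];print(proj("side",p),proj("top",p))
E
```

```text
6.85 [ 0.4381403  -0.33214857  0.13332135] [ 0.67198633  0.10340237 -0.74522005] 0.39360372138275246 0.10181172532813994
[[333.22240155 162.87957627]] [[389.36174206 266.1246831 ]]
```

View pics/s9.png

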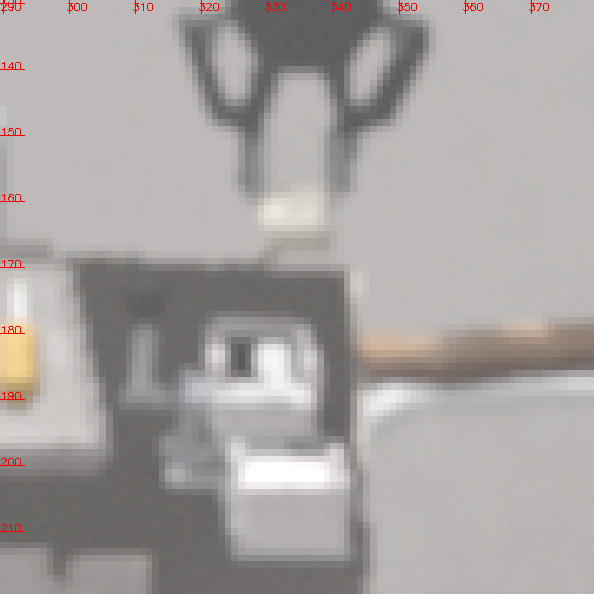

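View pics/t9.png

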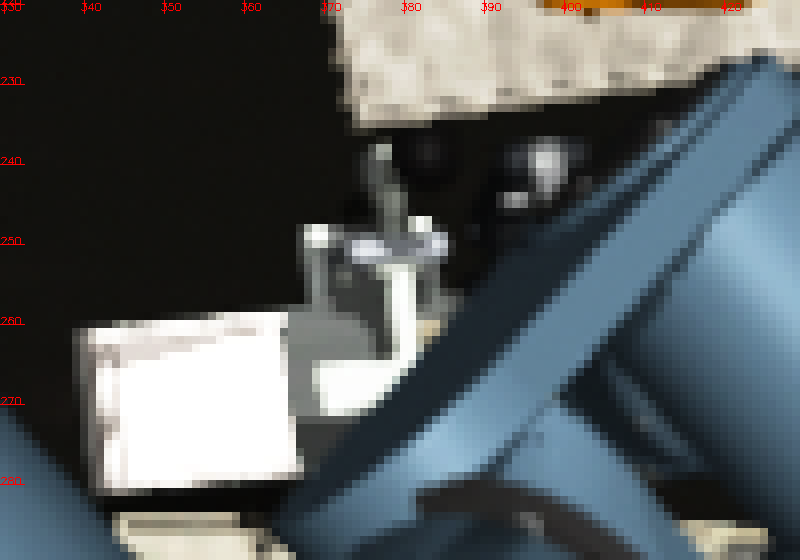

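{"api": "send_rows", "payload": {
  "steps": [
    [[0.8,0,0,-0.03,0],[0.8,0,0,-0.055,0],[0.8,0,0,-0.068,0],[0.8,0,0,-0.072,0],[0.8,0,0,-0.075,0],[0.8,0,0,-0.075,0],[0.8,0,0,-0.075,0]]
  ]
}}

```text
t: 7.72
tcp_pos: [0.4388, -0.3338, 0.0595]
tool_rot: [-0.036, 0.706, 0.035, 0.706]
force: [-0.1, 0.1, -0.7]
finger_gap: 0.399
```

```bash
python3 - <<'E'
from h import *
u=manip.snapshot("side")
crop("side",130,220,290,380,6.6,"pics/s10.png",u,0.8)
s=manip.sense();print(s["t"],s["tcp_pos"],s["force"],s["finger_gap"])
E
```

```text
7.775 [ 0.43873341 -0.33373672  0.05945147] [-0.26293337 -0.75682488 -0.4119788 ] 0.39624422441340146
```

View pics/s10.png

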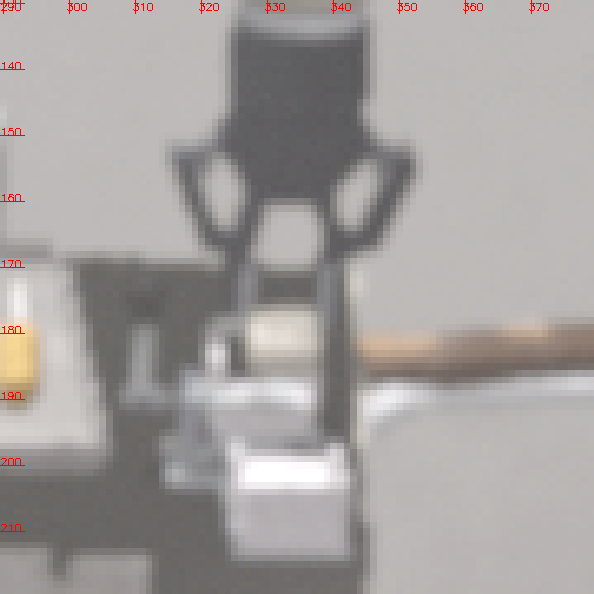

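{"api": "send_rows", "payload": {
  "steps": [
    [[0.8,0,0,-0.0015,0],[0.8,0,0,-0.003,0],[0.8,0,0,-0.003,0],[0.8,0,0,-0.003,0]]
  ]
}}

```text
t: 8.28
tcp_pos: [0.4385, -0.3334, 0.056]
tool_rot: [-0.036, 0.706, 0.036, 0.706]
force: [0.5, -0.7, -0.1]
finger_gap: 0.395
```

{"api": "send_rows", "payload": {
  "steps": [
    [[0.8,0,0,-0.0015,0],[0.8,0,0,-0.0015,0],[0.8,0,0,-0.0015,0]]
  ]
}}

```text
t: 8.65
tcp_pos: [0.4386, -0.3337, 0.0555]
tool_rot: [-0.036, 0.706, 0.035, 0.706]
force: [-0.7, 1.6, 6.9]
finger_gap: 0.401
```

{"api": "send_rows", "payload": {
  "steps": [
    [[0.58,0,0,0.001,0],[0.54,0,0,0.001,0],[0.5,0,0,0.001,0],[0.45,0,0,0.001,0],[0.4,0,0,0.001,0],[0.4,0,0,0.001,0]]
  ]
}}

```text
t: 9.4
tcp_pos: [0.4384, -0.3334, 0.0553]
tool_rot: [-0.036, 0.706, 0.036, 0.706]
force: [-0.2, -0.0, 0.7]
finger_gap: 0.598
```

{"api": "send_rows", "payload": {
  "steps": [
    [[0.4,0,0,0.02,0],[0.4,0,0,0.05,0],[0.4,0,0,0.09,0],[0.4,0,0.03,0.12,0],[0.4,0,0.06,0.12,0],[0.4,0,0.06,0.12,0]]
  ]
}}

```text
t: 10.15
tcp_pos: [0.4379, -0.2713, 0.1758]
tool_rot: [-0.036, 0.706, 0.037, 0.706]
force: [-0.1, -0.8, -0.6]
finger_gap: 0.603
```

```bash
python3 - <<'E'
from h import *
u=manip.snapshot("side");t=manip.snapshot("top")
crop("side",130,220,290,380,6.6,"pics/s11.png",u,0.8)
crop("top",220,290,330,430,8,"pics/t11.png",t,1.5)
s=manip.sense();print(s["t"],s["tcp_pos"],s["force"],s["finger_gap"])
E
```

```text
10.25 [ 0.4386836  -0.27376823  0.17548038] [ 0.64578126 -1.08473632 -0.10445869] 0.5991141684038367
```

View pics/s11.png

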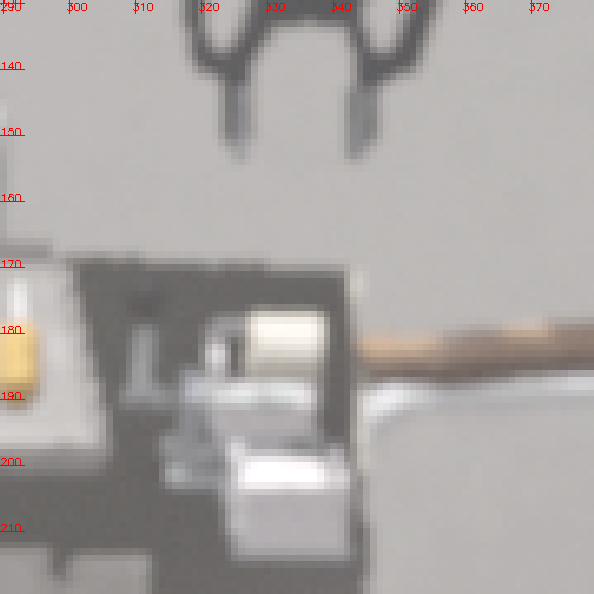

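View pics/t11.png

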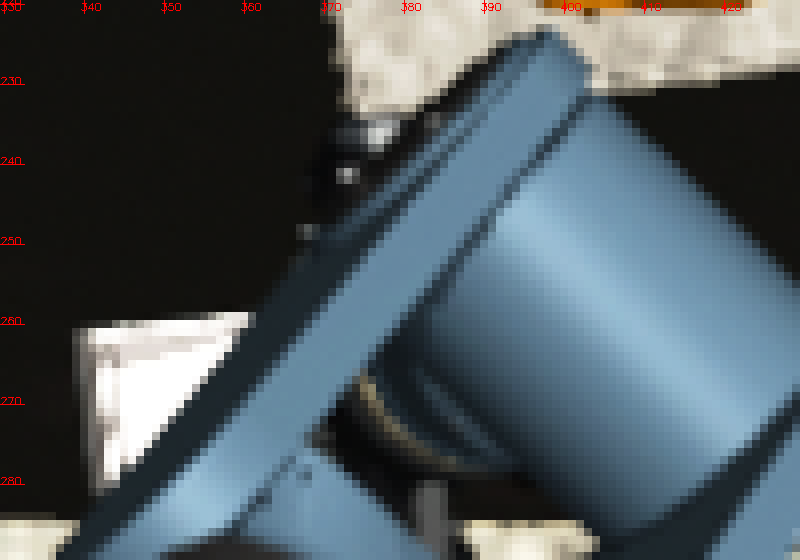

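{"api": "send_rows", "payload": {
  "grip_force": 20,
  "steps": [
    [[0.7,0.03,-0.04,0,0],[1,0.06,-0.08,0,0],[1,0.08,-0.1,0,0],[1,0.08,-0.1,-0.03,0],[1,0.08,-0.1,-0.06,0],[1,0.08,-0.1,-0.09,0],[1,0.08,-0.1,-0.09,0],[1,0.08,-0.1,-0.09,0]]
  ]
}}

```text
t: 11.25
tcp_pos: [0.5189, -0.3747, 0.0859]
tool_rot: [-0.036, 0.706, 0.035, 0.707]
force: [0.2, 0.1, -0.6]
finger_gap: 0.002
```

```bash
python3 - <<'E'
from h import *
u=manip.snapshot("side");t=manip.snapshot("top")
crop("side",130,220,290,380,6.6,"pics/s12.png",u,0.7)
crop("top",220,290,330,430,8,"pics/t12.png",t,0.8)
s=manip.sense();print(s["t"],s["tcp_pos"],s["force"],s["finger_gap"],proj("side",s["tcp_pos"]),proj("top",s["tcp_pos"]))
E
```

```text
11.35 [ 0.51932635 -0.37468479  0.08683297] [ 0.12874328  0.10527251 -1.07890722] 0.0017658392650692304 [[310.18062226 174.7051259 ]] [[398.17953797 237.80643363]]
```

View pics/s12.png

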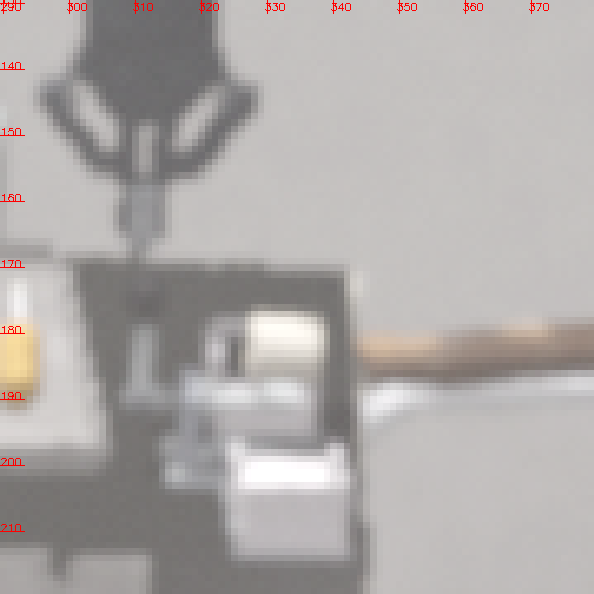

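View pics/t12.png

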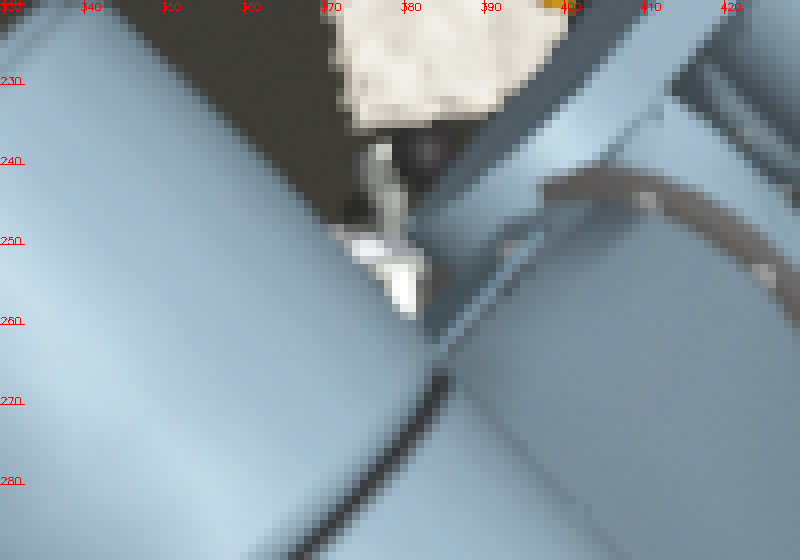

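{"api": "send_rows", "payload": {
  "steps": [
    [[1,-0.001,0.015,0,0],[1,-0.002,0.022,0,0],[1,-0.003,0.028,0,0],[1,-0.003,0.034,0,0],[1,-0.003,0.034,0,0]]
  ]
}}

```text
t: 11.98
tcp_pos: [0.5155, -0.3391, 0.0857]
tool_rot: [-0.036, 0.706, 0.036, 0.706]
force: [0.5, -0.9, 0.6]
finger_gap: -0.002
```

```bash
python3 - <<'E'
from h import *
u=manip.snapshot("side")
crop("side",130,220,290,380,6.6,"pics/s13.png",u,0.7)
s=manip.sense();print(s["t"],s["tcp_pos"],s["force"],s["ft_torque"])
E
```

```text
12.025 [ 0.51558361 -0.33949283  0.08567824] [ 0.2460264  -1.626784    1.76517713] [-0.05102668  0.14464079 -0.07342378]
```

View pics/s13.png

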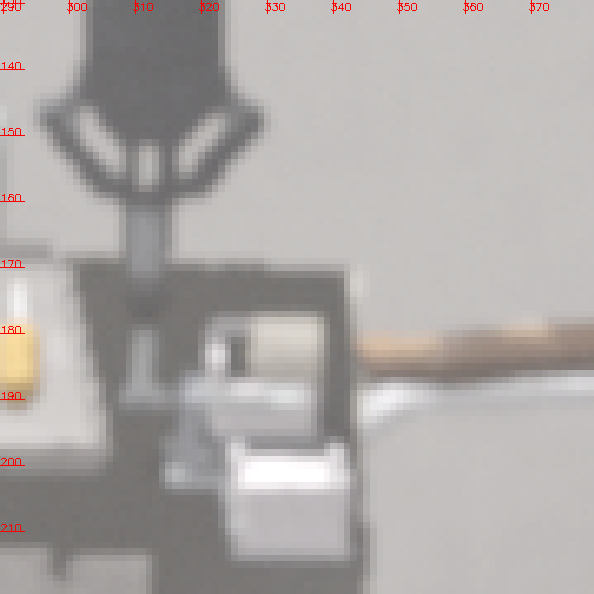

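{"api": "send_rows", "payload": {
  "steps": [
    [[1,-0.0005,0.005,0,0],[1,-0.001,0.01,0,0],[1,-0.001,0.01,0,0]]
  ]
}}

```text
t: 12.4
tcp_pos: [0.5145, -0.3291, 0.0855]
tool_rot: [-0.036, 0.706, 0.036, 0.706]
force: [0.0, -1.0, 2.1]
finger_gap: -0.003
```

```bash
python3 - <<'E'
from h import *
u=manip.snapshot("side")
crop("side",130,220,290,380,6.6,"pics/s14.png",u,0.7)
s=manip.sense();print(s["t"],s["tcp_pos"],s["force"],s["ft_torque"])
E
```

```text
12.45 [ 0.51457259 -0.32933151  0.0855156 ] [ 0.21958967 -0.18520008  2.18397317] [-0.13591593  0.09738569 -0.00726881]
```

View pics/s14.png

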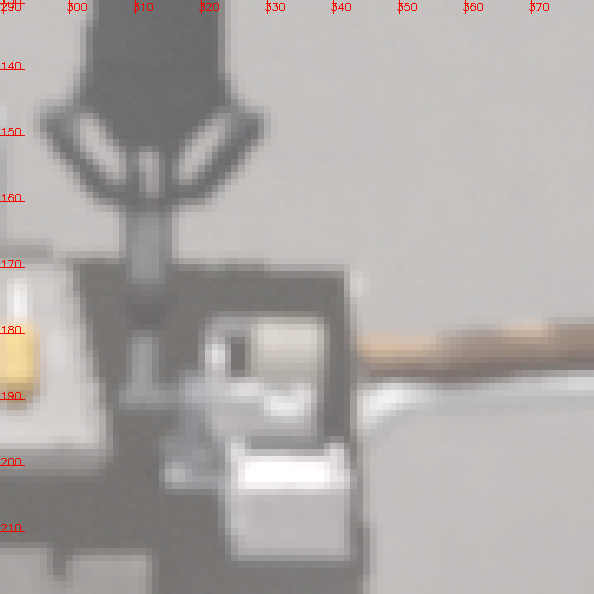

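{"api": "send_rows", "payload": {
  "steps": [
    [[1,0.001,-0.01,0,0],[1,0.003,-0.025,0,0],[1,0.003,-0.032,0,0],[1,0.003,-0.032,-0.012,0],[1,0.003,-0.032,-0.022,0],[1,0.003,-0.032,-0.022,0]]
  ]
}}

```text
t: 13.2
tcp_pos: [0.5164, -0.36, 0.0616]
tool_rot: [-0.035, 0.707, 0.037, 0.705]
force: [-0.1, 0.5, 0.2]
finger_gap: -0.002
```

```bash
python3 - <<'E'
from h import *
u=manip.snapshot("side")
crop("side",130,220,290,380,6.6,"pics/s15.png",u,0.7)
s=manip.sense();print(s["t"],s["tcp_pos"],s["force"],s["ft_torque"],proj("side",s["tcp_pos"]))
E
```

```text
13.25 [ 0.51690425 -0.36046205  0.0623567 ] [ 1.1011638  -0.31877433 -0.04364445] [-0.01191057 -0.03313632 -0.00806417] [[310.35615448 182.2875339 ]]
```

View pics/s15.png

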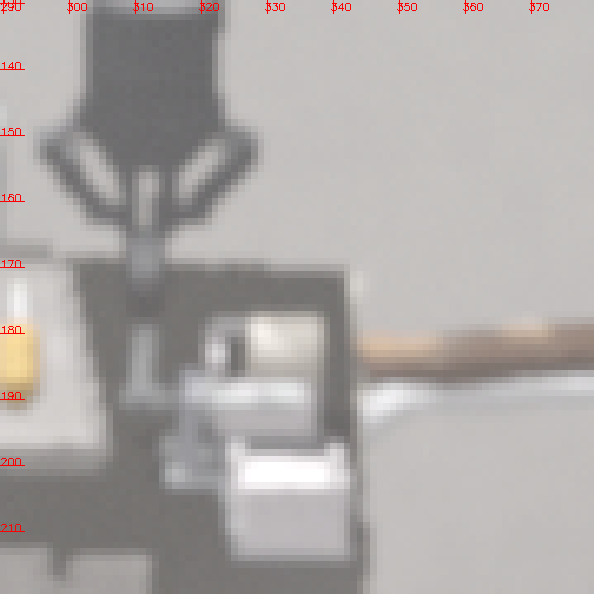

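{"api": "send_rows", "payload": {
  "steps": [
    [[1,-0.0005,0.007,0,0],[1,-0.001,0.014,0,0],[1,-0.002,0.02,0,0],[1,-0.002,0.02,0,0]]
  ]
}}

```text
t: 13.75
tcp_pos: [0.5157, -0.341, 0.0639]
tool_rot: [-0.036, 0.706, 0.036, 0.706]
force: [0.3, -0.8, 0.9]
finger_gap: 0.004
```

```bash
python3 - <<'E'
from h import *
u=manip.snapshot("side")
crop("side",130,220,290,380,6.6,"pics/s16.png",u,0.7)
s=manip.sense();print(s["t"],s["tcp_pos"],s["force"],s["ft_torque"])
E
```

```text
13.8 [ 0.51573389 -0.34137771  0.06379501] [ 0.14798211 -0.97892217  0.81413452] [-0.19811924 -0.05141938 -0.03393151]
```

View pics/s16.png

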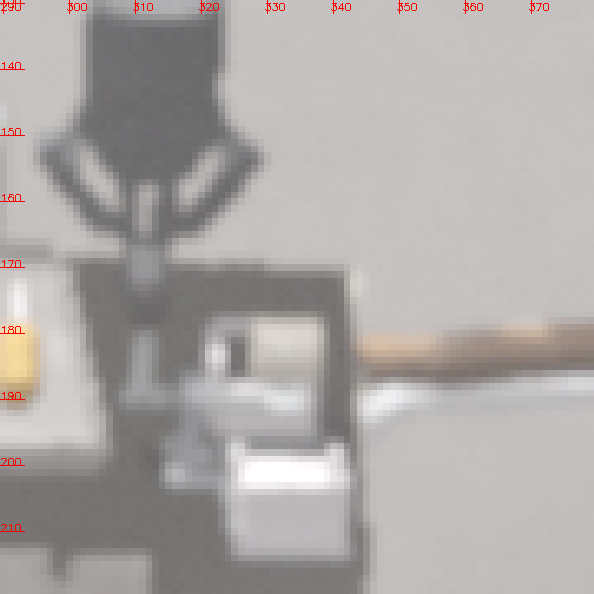

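{"api": "send_rows", "payload": {
  "steps": [
    [[1,-0.0005,0.006,0,0],[1,-0.001,0.012,0,0],[1,-0.0015,0.017,0,0],[1,-0.0015,0.017,0,0]]
  ]
}}

```text
t: 14.3
tcp_pos: [0.514, -0.3242, 0.0632]
tool_rot: [-0.036, 0.706, 0.036, 0.706]
force: [-0.4, -3.4, -1.9]
finger_gap: -0.001
```

```bash
python3 - <<'E'
from h import *
u=manip.snapshot("side")
crop("side",130,220,290,380,6.6,"pics/s17.png",u,0.7)
s=manip.sense();print(s["t"],s["tcp_pos"],s["force"],s["ft_torque"])
E
```

```text
14.35 [ 0.51404661 -0.32452803  0.06334421] [-1.13372526 -3.0173165  -2.35252967] [-0.47753551 -0.06023523  0.03306488]
```

View pics/s17.png

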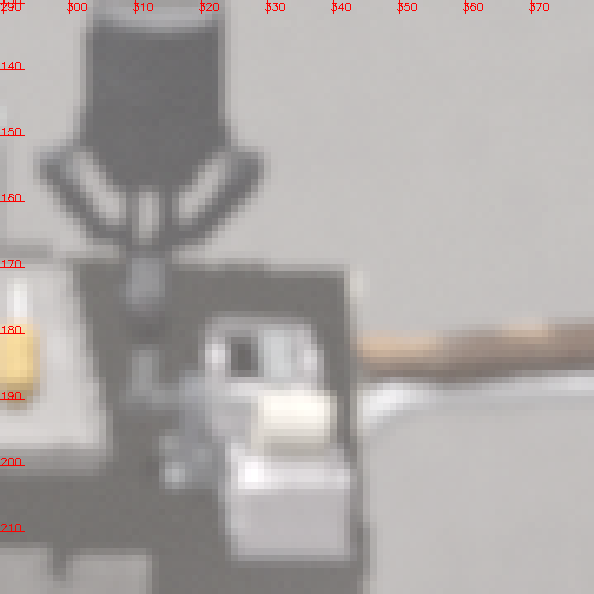

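{"api": "send_rows", "payload": {
  "steps": [
    [[1,0,0.002,0,0],[1,0,0.002,0,0],[1,0,0.002,0,0],[1,0,0.002,0,0],[1,0,0.002,0,0],[1,0,0.002,0,0]]
  ]
}}

```text
t: 15.1
tcp_pos: [0.514, -0.3225, 0.0634]
tool_rot: [-0.036, 0.706, 0.036, 0.706]
force: [-0.3, -3.6, -3.0]
finger_gap: -0.002
```

```bash
python3 - <<'E'
from h import *
u=manip.snapshot("side")
crop("side",150,220,290,360,8.5,"pics/s18.png",u,0.6)
s=manip.sense();print(s["t"],s["tcp_pos"],s["force"],s["ft_torque"])
c=np.array([.4384,-.3336]);
from h import proj
a=.1;X=lambda l:[c[0]+np.cos(a)*l[0]-np.sin(a)*l[1],c[1]+np.sin(a)*l[0]+np.cos(a)*l[1],l[2]]
for th in(0,.3,.4,.5):
    y=-np.sin(th);print(th,proj("side",X([.075,.062*np.sin(th),.045+.062*np.cos(th)])), proj("side",X([0,-.036*np.cos(th)-.0183*np.sin(th)*1,.045+.0183*np.cos(th)+.036*np.sin(th)])))
E
```

```text
15.15 [ 0.51402433 -0.3224971   0.06343288] [ 0.73846476 -3.83522435 -3.17375543] [-0.63393058 -0.09604443  0.02086706]
0 [[311.47493492 174.52202858]] [[330.66604269 182.25067666]]
0.3 [[311.70438868 177.14459734]] [[330.7386605  179.41021773]]
0.4 [[311.76281213 178.31363352]] [[330.77312146 178.67262159]]
0.5 [[311.81093725 179.61236534]] [[330.81220958 178.05247508]]
```

View pics/s18.png

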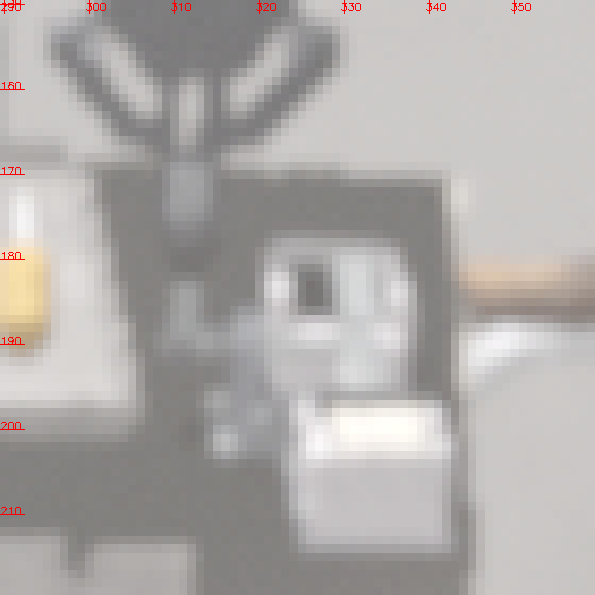

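{"api": "send_rows", "payload": {
  "steps": [
    [[1,0,0.002,0,0],[1,0,0.004,0,0],[1,0,0.004,0,0],[1,0,0.004,0,0]]
  ]
}}

```text
t: 15.65
tcp_pos: [0.5141, -0.3192, 0.0635]
tool_rot: [-0.036, 0.706, 0.035, 0.706]
force: [-0.3, -5.6, -4.0]
finger_gap: 0.004
```

```bash
python3 - <<'E'
from h import *
s=manip.sense();print(s["t"],s["tcp_pos"],s["force"],s["ft_torque"])
E
```

```text
15.65 [ 0.5141239  -0.31919821  0.06346308] [-0.2948573  -5.58846412 -4.0011326 ] [-0.99975371 -0.01121912  0.05666617]
```

{"api": "send_rows", "payload": {
  "steps": [
    [[1,0,-0.001,0,0],[1,0,-0.001,0,0],[1,0.001,-0.008,0,0],[1,0.002,-0.016,0,0],[1,0.003,-0.025,0,0],[1,0.004,-0.035,0,0],[1,0.005,-0.048,0,0],[1,0.005,-0.055,0,0]]
  ]
}}

```text
t: 16.65
tcp_pos: [0.519, -0.3745, 0.0633]
tool_rot: [-0.035, 0.706, 0.035, 0.706]
force: [-0.8, 0.4, 0.3]
finger_gap: -0.005
```

{"api": "send_rows", "payload": {
  "steps": [
    [[1,0,0,0.03,0],[0.8,0,0,0.07,0],[0.6,-0.01,0.03,0.11,0],[0.5,-0.03,0.08,0.11,0],[0.5,-0.05,0.14,0.11,0],[0.5,-0.07,0.19,0.11,0],[0.5,-0.075,0.25,0.11,0],[0.5,-0.079,0.3,0.11,-0.03]]
  ]
}}

```text
t: 17.65
tcp_pos: [0.4391, -0.0716, 0.1736]
tool_rot: [-0.024, 0.707, 0.025, 0.707]
force: [0.6, 0.5, -0.1]
finger_gap: 0.502
```

```bash
python3 - <<'E'
from h import *
u=manip.snapshot("side");t=manip.snapshot("top")
crop("side",150,220,290,360,8.5,"pics/s19.png",u,0.8)
crop("top",220,290,330,430,8,"pics/t19.png",t,1.5)
s=manip.sense();print(s["t"],s["tcp_pos"],s["force"],s["finger_gap"])
E
```

```text
17.75 [ 0.43734109 -0.06877995  0.17328974] [ 0.01789679  0.21555379 -0.18068462] 0.5010570575767349
```

View pics/s19.png

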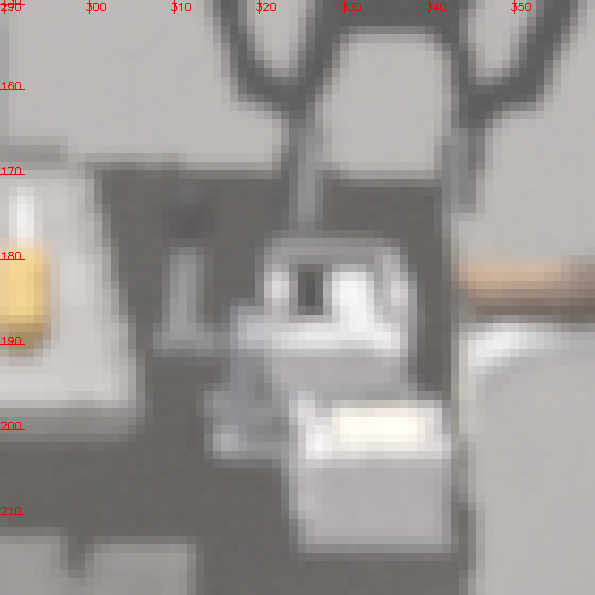

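View pics/t19.png

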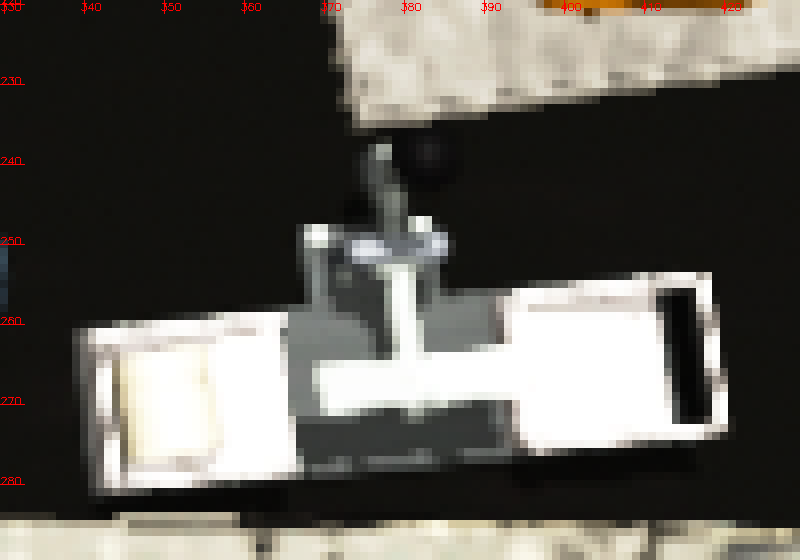

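{"api": "send_rows", "payload": {
  "steps": [
    [[0.5,0.001,0.04,0,0],[0.5,0.001,0.073,-0.03,0],[0.5,0.001,0.073,-0.07,0],[0.5,0.001,0.073,-0.09,0],[0.5,0.001,0.073,-0.09,0],[0.5,0.001,0.073,-0.09,0]]
  ]
}}

```text
t: 18.5
tcp_pos: [0.4419, -0.0011, 0.0839]
tool_rot: [-0.025, 0.706, 0.025, 0.707]
force: [0.1, -0.5, -0.1]
finger_gap: 0.501
```

```bash
python3 - <<'E'
from h import *
from scipy.spatial.transform import Rotation as R
u=manip.snapshot("side")
crop("side",180,270,290,380,6.6,"pics/s20.png",u,0.7)
s=manip.sense();M=R.from_quat(s["tool_rot"]).as_matrix();print(s["t"],s["tcp_pos"],s["force"],np.arctan2(M[1,2],M[0,2]),proj("side",s["tcp_pos"]))
print(proj("side",[.4391,.0035,.052]))
E
```

```text
18.55 [ 0.44199968 -0.0010781   0.08419591] [-0.12470891 -0.12768912  0.24270365] 0.07047006891316028 [[329.79611388 223.22636578]]
[[330.09168159 233.56772766]]
```

View pics/s20.png

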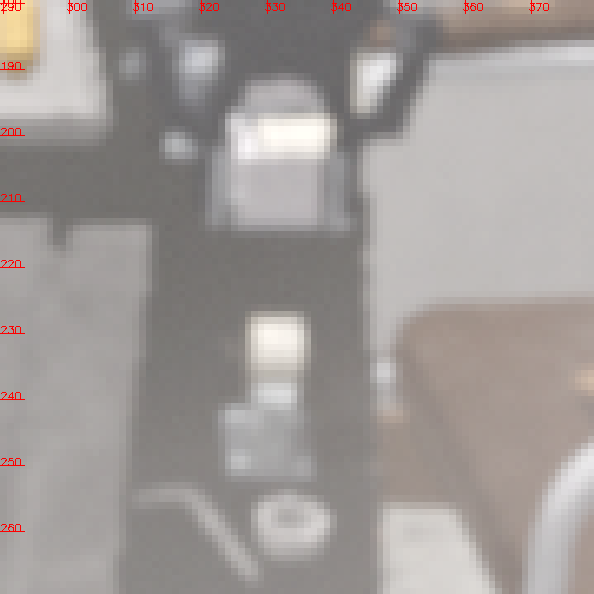

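{"api": "send_rows", "payload": {
  "steps": [
    [[0.5,-0.003,0.0045,-0.025,0],[0.5,-0.003,0.0045,-0.045,0],[0.5,-0.003,0.0045,-0.052,0],[0.5,-0.003,0.0045,-0.052,0],[0.6,-0.003,0.0045,-0.052,0],[0.7,-0.003,0.0045,-0.052,0],[0.8,-0.003,0.0045,-0.052,0],[0.9,-0.003,0.0045,-0.052,0]]
  ],
  "grip_force": 40
}}

```text
t: 19.55
tcp_pos: [0.4383, 0.004, 0.032]
tool_rot: [-0.025, 0.706, 0.025, 0.707]
force: [-0.1, 0.1, 6.7]
finger_gap: 0.216
```

{"api": "send_rows", "payload": {
  "steps": [
    [[0.95,0,0,0,0],[0.95,0,0,0,0],[0.95,0,0,0,0]]
  ]
}}

```text
t: 19.92
tcp_pos: [0.4383, 0.004, 0.0319]
tool_rot: [-0.025, 0.706, 0.025, 0.707]
force: [-0.3, 0.5, 6.5]
finger_gap: 0.211
```

```bash
python3 - <<'E'
from h import *
u=manip.snapshot("side")
crop("side",200,260,300,370,8.5,"pics/s21.png",u,0.7)
s=manip.sense();print(s["t"],s["tcp_pos"],s["force"],s["finger_gap"])
E
```

```text
19.975 [0.43835227 0.00401419 0.03194103] [-0.35764611  0.13444362  5.93288972] 0.21268981112775945
```

View pics/s21.png

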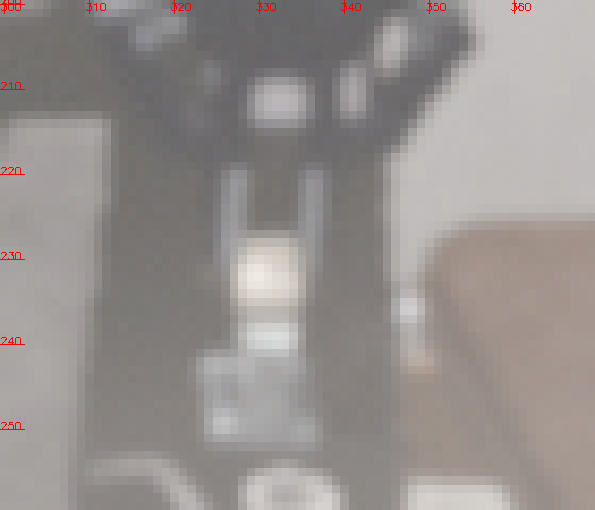

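{"api": "send_rows", "payload": {
  "steps": [
    [[0.95,0,0,0.005,0],[0.95,0,0,0.02,0],[0.95,0,0,0.06,0],[0.95,0,0,0.1,0],[0.95,0,0,0.12,0],[0.95,0,0,0.12,0]]
  ]
}}

```text
t: 20.72
tcp_pos: [0.4389, 0.0039, 0.1527]
tool_rot: [-0.026, 0.705, 0.025, 0.708]
force: [-0.3, 0.3, -1.5]
finger_gap: 0.212
```

```bash
python3 - <<'E'
from h import *
u=manip.snapshot("side")
crop("side",150,250,290,380,6,"pics/s22.png",u,0.7)
s=manip.sense();print(s["t"],s["tcp_pos"],s["force"],s["finger_gap"],proj("side",s["tcp_pos"]+[0,0,.02]))
E
```

```text
20.775 [0.43792217 0.00412906 0.15160964] [ 0.1039358   0.60721114 -0.95240304] 0.2100796731155691 [[333.07931312 197.12550911]]
```

View pics/s22.png

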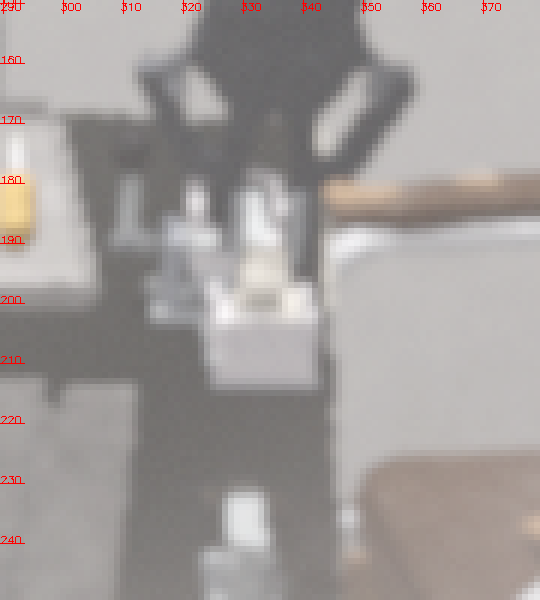

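{"api": "send_rows", "payload": {
  "steps": [
    [[0.95,0,-0.04,0.01,0],[0.95,0,-0.09,0.01,0.01],[0.95,0,-0.14,0.01,0.02],[0.95,0,-0.19,0.01,0.03],[0.95,0,-0.24,0.01,0.03],[0.95,0,-0.29,0.01,0.03],[0.95,0,-0.325,0.01,0.03],[0.95,0,-0.3376,0,0.03]]
  ]
}}

```text
t: 21.78
tcp_pos: [0.4377, -0.3354, 0.1498]
tool_rot: [-0.035, 0.706, 0.035, 0.706]
force: [0.0, -0.1, -0.9]
finger_gap: 0.207
```

{"api": "send_rows", "payload": {
  "steps": [
    [[0.95,0,0,-0.03,0],[0.95,0,0,-0.06,0],[0.95,0,0,-0.08,0],[0.95,0,0,-0.09,0],[0.95,0,0,-0.09,0],[0.95,0,0,-0.09,0]]
  ]
}}

```text
t: 22.52
tcp_pos: [0.4383, -0.3335, 0.0619]
tool_rot: [-0.036, 0.706, 0.036, 0.706]
force: [0.5, -0.5, -0.4]
finger_gap: 0.212
```

```bash
python3 - <<'E'
from h import *
u=manip.snapshot("side")
crop("side",150,220,290,360,8.5,"pics/s23.png",u,0.7)
s=manip.sense();print(s["t"],s["tcp_pos"],s["force"],s["finger_gap"])
E
```

```text
22.575 [ 0.43842113 -0.33377848  0.0621062 ] [ 0.11440358  0.3608466  -1.05389595] 0.21208006314810296
```

View pics/s23.png

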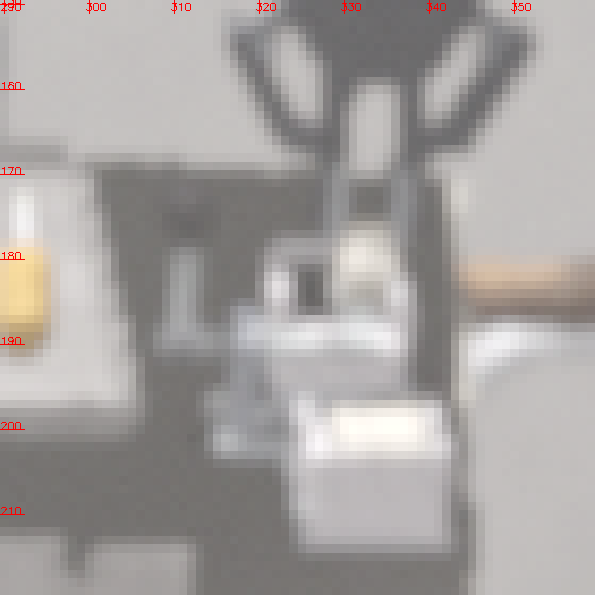

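{"api": "send_rows", "payload": {
  "steps": [
    [[0.95,0,0,-0.004,0],[0.95,0,0,-0.006,0],[0.95,0,0,-0.007,0],[0.95,0,0,-0.007,0],[0.95,0,0,-0.007,0]]
  ]
}}

```text
t: 23.2
tcp_pos: [0.4379, -0.3335, 0.0546]
tool_rot: [-0.036, 0.706, 0.036, 0.706]
force: [-0.5, -0.8, 0.8]
finger_gap: 0.212
```

{"api": "send_rows", "payload": {
  "steps": [
    [[0.95,0,0,-0.001,0],[0.95,0,0,-0.0015,0],[0.95,0,0,-0.0015,0]]
  ]
}}

```text
t: 23.58
tcp_pos: [0.438, -0.3336, 0.054]
tool_rot: [-0.036, 0.706, 0.036, 0.706]
force: [-0.9, 1.3, 8.2]
finger_gap: 0.215
```

Contact is at the expected height, so I release.

{"api": "send_rows", "payload": {
  "steps": [
    [[0.77,0,0,0.001,0],[0.74,0,0,0.001,0],[0.7,0,0,0.001,0],[0.65,0,0,0.001,0],[0.55,0,0,0.001,0],[0.55,0,0,0.001,0]]
  ]
}}

```text
t: 24.32
tcp_pos: [0.438, -0.3335, 0.0538]
tool_rot: [-0.036, 0.706, 0.036, 0.706]
force: [-0.3, -0.0, -0.4]
finger_gap: 0.447
```

{"api": "send_rows", "payload": {
  "steps": [
    [[0.55,0,0,0.02,0],[0.55,0,0,0.05,0],[0.55,0,0,0.09,0],[0.55,0,0.04,0.11,0],[0.55,0,0.09,0.11,0],[0.55,0,0.14,0.11,0],[0.55,0,0.14,0.11,0]]
  ]
}}

```text
t: 25.2
tcp_pos: [0.4365, -0.1896, 0.1639]
tool_rot: [-0.036, 0.707, 0.038, 0.705]
force: [0.1, -0.3, 0.8]
finger_gap: 0.453
```

```bash
python3 - <<'E'
from h import *
u=manip.snapshot("side");t=manip.snapshot("top")
crop("side",150,220,290,360,8.5,"pics/s24.png",u,0.8)
crop("top",220,290,330,430,8,"pics/t24.png",t,1.8)
s=manip.sense();print(s["t"],s["tcp_pos"],s["force"],s["finger_gap"])
E
```

```text
25.3 [ 0.43838555 -0.19353878  0.16419377] [ 0.80268244 -0.7378119  -0.60063599] 0.44798975603473545
```

View pics/s24.png

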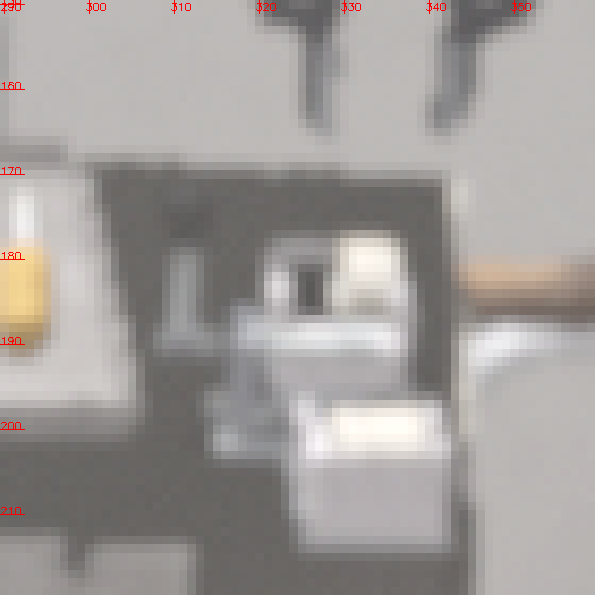

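View pics/t24.png

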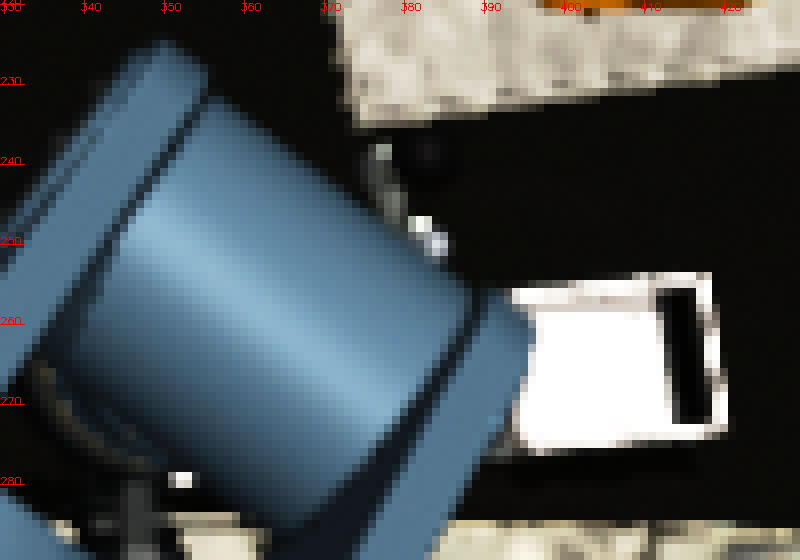

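{"api": "send_rows", "payload": {
  "grip_force": 20,
  "steps": [
    [[0.8,0.03,-0.03,0,0],[1,0.06,-0.065,0,0],[1,0.071,-0.087,0,0],[1,0.071,-0.087,-0.03,0],[1,0.071,-0.087,-0.065,0],[1,0.071,-0.087,-0.101,0],[1,0.071,-0.087,-0.101,0],[1,0.071,-0.087,-0.101,0]]
  ]
}}

```text
t: 26.3
tcp_pos: [0.5097, -0.2821, 0.0637]
tool_rot: [-0.036, 0.706, 0.035, 0.707]
force: [1.2, -0.5, 0.7]
finger_gap: -0.0
```

```bash
python3 - <<'E'
from h import *
u=manip.snapshot("side")
crop("side",150,220,290,360,8.5,"pics/s25.png",u,0.7)
s=manip.sense();print(s["t"],s["tcp_pos"],s["force"],s["ft_torque"],s["finger_gap"])
E
```

```text
26.35 [ 0.50999355 -0.28205856  0.06422845] [ 0.17212847 -0.29045654  0.7899765 ] [-0.03493205  0.0360902  -0.00372924] 0.0004983859377369806
```

View pics/s25.png

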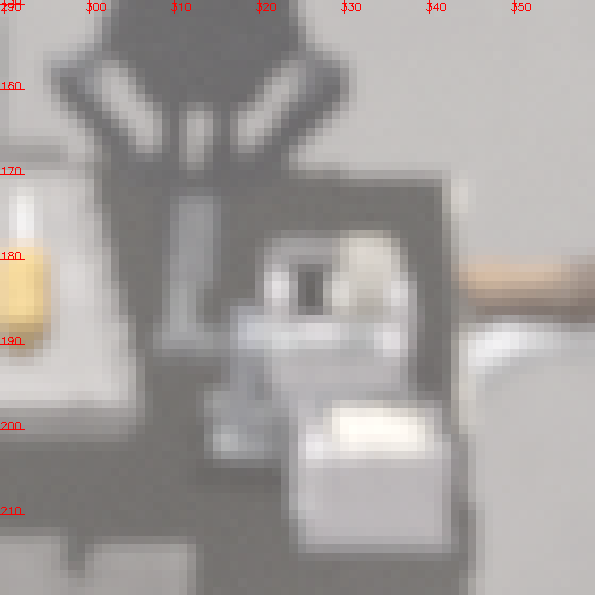

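{"api": "send_rows", "payload": {
  "steps": [
    [[1,0.001,-0.012,0,0],[1,0.002,-0.022,0,0],[1,0.003,-0.03,0,0],[1,0.004,-0.038,0,0],[1,0.0045,-0.046,0,0],[1,0.0045,-0.046,0,0]]
  ]
}}

```text
t: 27.1
tcp_pos: [0.5134, -0.3266, 0.0625]
tool_rot: [-0.035, 0.706, 0.036, 0.706]
force: [0.6, 2.6, -0.4]
finger_gap: 0.001
```

```bash
python3 - <<'E'
from h import *
u=manip.snapshot("side")
crop("side",150,220,290,360,8.5,"pics/s26.png",u,0.7)
s=manip.sense();print(s["t"],s["tcp_pos"],s["force"],s["ft_torque"],s["finger_gap"])
E
```

```text
27.15 [ 0.51335002 -0.32632782  0.06260833] [1.17147892 2.58996789 0.2436551 ] [ 0.3283508  -0.12608446 -0.01573305] -0.001364583388069715
```

View pics/s26.png

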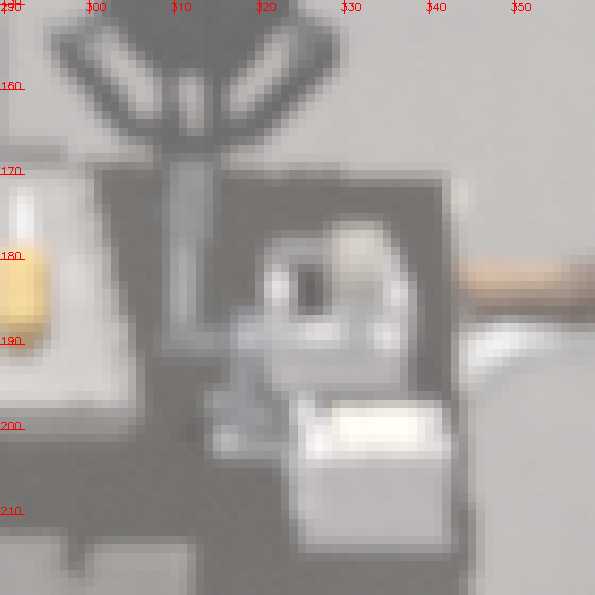

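{"api": "send_rows", "payload": {
  "steps": [
    [[1,0.0005,-0.005,0,0],[1,0.001,-0.009,0,0],[1,0.001,-0.009,0,0],[1,0.001,-0.009,0,0],[1,0.001,-0.009,0,0]]
  ]
}}

```text
t: 27.78
tcp_pos: [0.5133, -0.3335, 0.062]
tool_rot: [-0.034, 0.707, 0.037, 0.705]
force: [0.2, 6.2, -2.6]
finger_gap: 0.0
```

```bash
python3 - <<'E'
from h import *
u=manip.snapshot("side")
crop("side",150,220,290,360,8.5,"pics/s27.png",u,0.7)
s=manip.sense();print(s["t"],s["tcp_pos"],s["force"],s["ft_torque"],s["finger_gap"])
E
```

```text
27.825 [ 0.513308   -0.33347995  0.06201759] [ 0.61182574  6.26935773 -2.7191535 ] [9.49716946e-01 1.87320624e-02 3.95133312e-04] 0.0012740694309542457
```

View pics/s27.png

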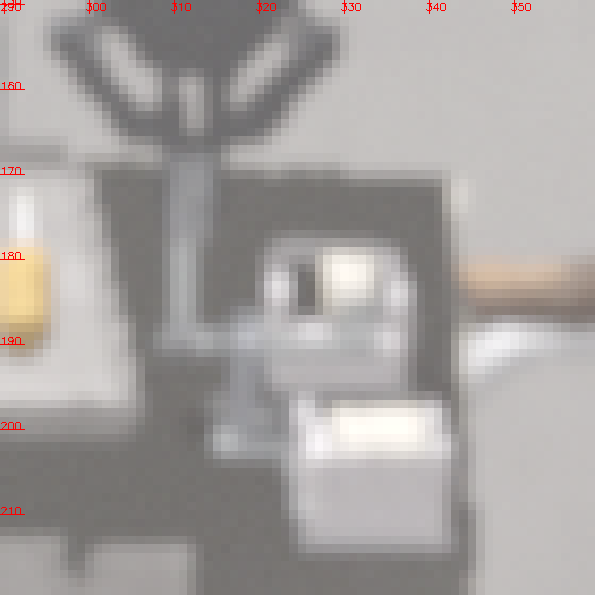

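{"api": "send_rows", "payload": {
  "steps": [
    [[1,0,-0.001,0,0],[1,0,-0.001,0,0],[1,0,-0.001,0,0],[1,0,-0.001,0,0],[1,0,-0.001,0,0]]
  ]
}}

```text
t: 28.45
tcp_pos: [0.5133, -0.3335, 0.062]
tool_rot: [-0.034, 0.707, 0.038, 0.705]
force: [0.9, 7.5, -1.6]
finger_gap: 0.001
```

{"api": "send_rows", "payload": {
  "steps": [
    [[1,-0.001,0.008,0,0],[1,-0.002,0.016,0,0],[1,-0.003,0.025,0,0],[1,-0.004,0.035,0,0],[1,-0.005,0.05,0,0],[1,-0.006,0.06,0,0],[1,-0.006,0.06,0.02,0],[1,-0.006,0.06,0.06,0]]
  ]
}}

```text
t: 29.45
tcp_pos: [0.5073, -0.275, 0.1219]
tool_rot: [-0.035, 0.707, 0.037, 0.705]
force: [0.9, -0.5, 0.9]
finger_gap: 0.001
```

{"api": "send_rows", "payload": {
  "steps": [
    [[1,0,0,0.04,0],[1,0,0.05,0.06,0],[1,0,0.1,0.06,0],[1,0,0.15,0.06,0],[1,-0.02,0.2,0.06,0],[1,-0.04,0.25,0.06,0],[1,-0.05,0.3,0.06,0],[1,-0.05,0.3,0.06,0]]
  ]
}}

```text
t: 30.45
tcp_pos: [0.4564, 0.0267, 0.1829]
tool_rot: [-0.037, 0.707, 0.038, 0.706]
force: [-0.3, -0.5, 0.7]
finger_gap: -0.001
```

```bash
python3 - <<'E'
from h import *
u=manip.snapshot("side");t=manip.snapshot("top")
crop("side",150,220,290,360,8.5,"pics/s28.png",u,0.8)
crop("top",220,290,330,430,8,"pics/t28.png",t,2.5)
s=manip.sense();print(s["t"],s["tcp_pos"],s["force"],s["finger_gap"])
E
```

```text
30.55 [0.45876088 0.02380005 0.18314766] [0.28563969 0.026249   0.674263  ] -0.0005797928504301164
```

View pics/s28.png

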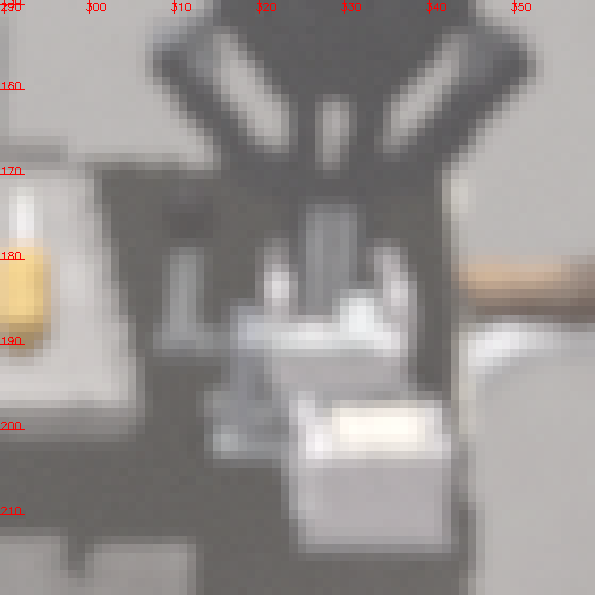

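View pics/t28.png

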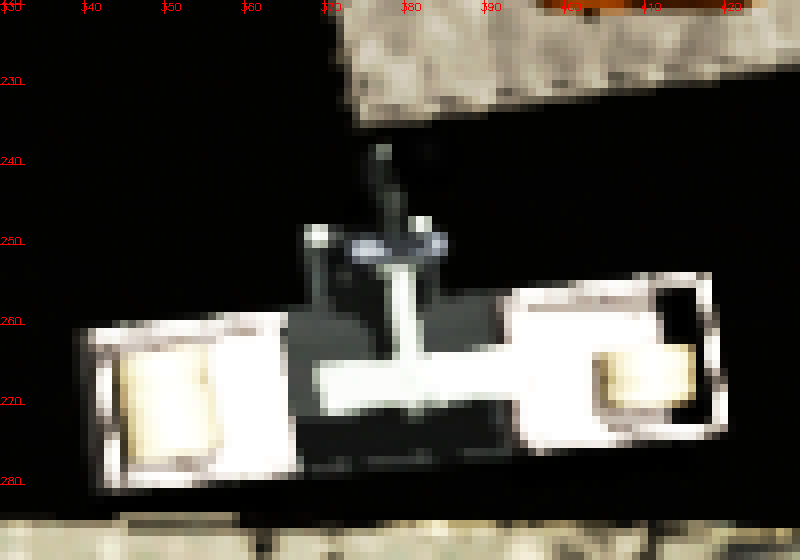

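```bash
python3 - <<'E'
from station import manip
print(manip.sense()["qd"].round(3)); print(manip.sign_off())
E
```

```text
[-0.035  0.009 -0.017  0.001  0.003  0.   ]
the job is handed in; nothing more can be done
None
```

Both bushes are sorted and the job is handed in at about 30.6 s of the 72 s allowed. I set the long bush on the saddle and tipped it left, then did the same with the short bush to the right. No verdict was reported.

**Last checks:**
- In the final pictures the long bush lies in the left tray, at about top-view pixel (350, 270). The short bush lies in the right tray, at about (411, 267).
- The lever looks upright, and the arm is clear of everything.
- I could not read the lever angle directly. During each hold the push force passed 3 N and climbed steeply, to about 5.6 N on the left and 6 to 7.5 N on the right. I took that to mean the lever was at its stop.

**What went wrong or disagreed:**
- The first push on the knob was too high, so the finger rode up on the ball. I backed off, went 22 mm lower and pushed again. The lever had tilted only slightly and the long bush stayed on the saddle.
- In the side camera the visible finger pads ended about 20 mm above where the stated tool point says they should. The grasps and the contact heights on the saddle still matched the stated tool point.

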